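# Unlock the mould box with its key and slide the lid open

## Task

Unlock the wooden mould box: swing the brass cover off its keyhole, take the all-brass key (not the blue one) from the key stand, push it fully home in the keyhole and turn it clockwise (seen from above) as far as it goes to draw the hidden bolt. Leave the key there, turned, and then push the box's lid fully open by its raised bar. Leave the blue key and all the other things on the table where they are.

Things in the scene. Friction and masses are not known exactly. Their poses are not given: they have to be found in the camera images.
- lock_box: fixed wooden box 150 (x) x 235 (y) x 80 (z) mm; origin under it on the table, ends at y = -125 and +110 mm. A fixed deck with the lock covers y = -125 to -40, the sliding lid the rest. Upper faces: deck 80, steel lock plate 82, lid 78 mm above the table. Two plaster moulds inside stay there
- keyhole (a point): centre of the keyhole on top of the steel lock plate (48 x 48 mm), 82 mm above the table, axes as the box. A 13 x 13 mm hole with a slot 9 mm wide to its +y side, ending 18 mm from the centre, through an 8 mm plate. The key goes straight down with its bit towards the box's +y; it turns only when fully in, and can then not be lifted until turned back
- lock_rotor (a joint): angle of the hidden rotor under the keyhole, rad: 0 locked (start), grows as the key turns clockwise seen from above, stop at 1.3; the bolt clears the lid at about 1.02. The key turns up to 0.15 rad before the rotor follows (9 mm slot round the 6 mm bit). Stays where left; needs about 0.03 N m
- cover (a joint): angle of the brass keyhole cover about its upright pivot, rad: 0 across the keyhole (from the pivot towards the box's -x), grows counter-clockwise seen from above, its end swinging to the box's -y; stop at 1.5. Starts at 0 to 0.3, over the keyhole; clear of the key from 1.15. Stays where left; about 0.02 N m
- cover_pivot (a point): the cover's pivot, on the upper face of the 4 mm thick cover (87 mm above the table), 34 mm from the keyhole towards the box's +x; cover 26 mm wide, reaching 51 mm from the pivot
- cover_nub (a point): top of the upright brass push pin on the cover, 8 mm in diameter, 12 mm high, 44 mm from the pivot; its top is 99 mm above the table
- lid (a joint): opening of the lid, m: 0 shut (start), slides towards the box's +y, stop at 0.125; held by the bolt until unlocked, then needs about 2 N. Stays where it is left
- lid_bar (a point): centre of the top of the dark wooden bar across the lid, 90 mm long along the box's x, 12 mm wide, 18 mm above the lid; top 96 mm above the table. Moves with the lid; when shut it is 100 mm from the keyhole towards the box's +y
- brass_key: the box's key, all brass, upright in the stand, 60 g. Origin: centre of the underside of its collar (24 mm wide, 5 thick), which rests on the stand's top and, fully in, on the lock plate. z up to the flat bow: 10 mm thick (x), 36 wide (y), 24 to 56 above the origin. Below: shaft dia. 10, tapered nose to 36 below; bit towards +y only, 6 thick (x), reaching 15 from the axis, 10 to 24 below
- blue_key: steel key with a blue plastic bow, same axes and bow, for another lock (its bit reaches 23 mm and does not fit). Stands in the other place of the stand, 70 mm from the brass one; leave it
- key_stand: fixed wooden block 66 x 146 x 46 mm with two key places at y = -35 and +35 mm; origin under its centre. Either key may stand in either place, bit towards the stand's +y; the bows stand in one line along the stand's y
- cup_bisque: loose bystander: beige bisque tumbler, 65 mm wide, 67 mm high; origin under its centre; not to be disturbed
- glaze_jar_2: loose bystander: white glaze jar with a black lid, 58 mm wide, 74 mm high; origin under its centre; not to be disturbed
- test_tile_2: loose bystander: brown-glazed L-shaped test tile, 30 x 38 x 50 mm; origin under its centre; not to be disturbed
- stamp_1: loose bystander: turned wooden pattern stamp, 19 mm wide, 54 mm high; origin under its centre; not to be disturbed
- clay_block: loose bystander: dark grey block of clay, 73 x 104 x 64 mm; origin under its centre; not to be disturbed
- rib_red: loose bystander: soft red rib lying flat, 37 x 92 x 8 mm; origin under its centre; not to be disturbed

How it is judged:
On the way, in this order (a step that is already met when the one before it is completed fails the run):
1. the cover is swung clear of the keyhole (value of joint cover above 1.15 rad), for 0.1 s.
2. the brass key is fully home in the keyhole, not yet turned (horizontal distance between brass_key and keyhole below 0.004 m and z of brass_key in the frame of keyhole between -0.004 and 0.004 m and angle between brass_key's own z axis and vertical below 0.12 rad and value of joint lock_rotor below 0.25 rad), for 0.1 s.
3. the seated key has been turned and the bolt is drawn (horizontal distance between brass_key and keyhole below 0.004 m and z of brass_key in the frame of keyhole between -0.004 and 0.004 m and angle between brass_key's own z axis and vertical below 0.12 rad and value of joint lock_rotor above 1.08 rad), for 0.1 s.
4. the lid is pushed open (value of joint lid above 0.1 m), for 0.1 s.
At the end, for the whole second after the job is handed in: The lid is open by more than 100 mm (of 125); the brass key stands at rest in the keyhole, within 4 mm of fully home and of the centre, upright within 0.12 rad, with the lock turned past 1.08 rad (of 1.3) (all of step 3 and value of joint lid above 0.1 m and linear speed of brass_key below 0.02 m/s); the robot touches nothing.
It fails at once if the blue key is lifted or moved by more than 20 mm (distance of blue_key from where it was at the start of the episode above 0.02 m).
It fails at once if a bystander (cup, jar, test tile, stamp, clay, red rib) is moved by more than 30 mm or tipped over (distance of any of cup_bisque, glaze_jar_2, test_tile_2, stamp_1, clay_block, rib_red from where it was at the start of the episode above 0.03 m or angle between any of cup_bisque, glaze_jar_2, test_tile_2, stamp_1, clay_block, rib_red's own z axis and vertical above 0.4 rad).
It also fails if it takes over 72 s, if anything falls off the work surface, if the arm or the gripper's body presses on something with over 40 N, if the wrist force passes 120 N, or if a joint passes its speed limit or range.

## Robot

A 6-joint arm with a two-finger parallel gripper is mounted at the origin on a cart in front of the work surface, level with it; the furniture and walls round the work are solid. World frame = base frame: x ahead of the robot, y to its left, z up, the work surface at z = 0. Lengths are in m, angles in rad, forces in N, time in s.
With the tool pointing down it reaches from about 0.275 to 0.725 m from the base axis. Payload 5.6 kg.
Tool frame: the origin (TCP) lies on the centre line of the jaws, within the pads' length; the fingertips stand 25 mm ahead of it and the grasp point (between the pads) lies 6 mm ahead of it; z points along the fingers, y is the direction in which the jaws open and shut (so a half turn about z gives the same grasp; the last joint's range is limited). The gripper opens to 85 mm and grips with 20 to 120 N. Pads are 22 mm wide; open, the fingers measure 114 mm over their backs; the gripper's body (76 mm by 85 mm) begins 54 mm behind the grasp point. The pads swing forward as they close: fully open they stand 13 mm farther back than shut.
Start: joints at [1.417, 0.255, 0.108, 0, -1.424, -0.285], TCP at [0.234, 0.498, 0.256] pointing down, gripper open.
Joint ranges: [-2.95, 2.95], [-1.21, 1.97], [-1.09, 1.5], [-2.87, 1.71], [-2.94, -0.07], [-3.05, 3.05]. Speed limits (rad/s): [2.57, 2.57, 3.14, 3.14, 3.14, 3.14].

## Interface

Orientations are given as a unit quaternion [x, y, z, w].
In Python, from workcell import r gives the robot as it stands. The module is installed in compiled form; this text tells all that it offers.
- The arm moves only by the tool carry_out, never from a script. Its argument "plan" is a list of rows, each a list of 3 entries, a list of its own where there are three numbers: the shift along the tool's x, y, z in cm, then the turn, a rotation vector about the tool's x, y, z in degrees, then the opening in per cent of the stroke, from 0 (shut) to 100 (fully open). In form: [[[tx, ty, tz], [rx, ry, rz], gripper], ...]. A call has 1 to 10 rows; each row shifts and turns the pose as measured when the row begins, along the tool's axes as they then stand; what a row does not reach is not made up. A row lasts 1/8 s, in which the tool goes at most 62.5 mm and 10.7 degrees, less where a joint would pass 70% of its speed; a pose out of reach is approached as far as the arm can. A call is refused whole if a number of a shift passes 6.25 or a number of a turn 10.7, either way. A call with a gripper value outside its range is refused whole. The fingers move at their own pace and stop on an object; the grip force is fixed at half the most. Time passes only in rows, so rows that do not move let the fingers close. It gives the time, the measured TCP pose, the force and the opening at its end, in the units of the state.
- r.get_state(): the state, without advancing time (a new reading comes with each control period).
- r.capture(name): name is "side" or "top"; returns a dict with "img" (400x640x3 uint8, red, green, blue), "vertical_fov" (degrees; the focal length in pixels is half the picture's height over the tangent of half this angle, whatever the lens; pixels are square), "cx", "cy" (the principal point, pixels), "k1" (the pictures are not rectified: a ray, as slopes to the right and down, at radius r is drawn at 1 + k1 r^2 times it, then the intrinsics apply), "view" (4x4, takes a point from world to camera coordinates). Camera axes: x right, y down, z forward; pixel columns grow to the right and rows downward; lengths in m; the calibration is good to about 2 mm. A picture is of the moment at which its call begins. There is no depth.
- r.finish_job(): hands the job in, once; it reports no verdict.
The state is a dict: "time": time; "joint_positions": joint angles; "joint_vel": joint speeds; "joint_efforts": joint torques, N m; "position": TCP position; "eef_rot": TCP orientation; "contact_force": force on the tool from outside, world axes, zero at the start; "ft_torque": the same for the moment, N m; "finger_gap": opening from 0.0 (shut) to 1.0 (fully open).
Only numpy, scipy, OpenCV 4.12 (cv2) and the standard library are available. Lean on these libraries where they do the work, as an engineer would, in place of code of your own. Each camera call takes 0.05 s, during which the arm holds its last target. There are 200 camera calls.

## Working session

There is one attempt and no reset: what is moved stays moved. The work goes in short steps, Python scripts to look and compute and a tool call to move; the robot and the scene stay as the last step left them, time stands still between calls to the robot, and variables do not carry over. Pictures are saved under pics/ and viewed, about 8 in all and at most 12, crops included, and the job is handed in when it is done.

Besides the shell and the picture viewer there is one more tool, called after "Request:" as name(argument=value, ...), one argument or row to a line, values as JSON. carry_out: Moves the arm, as the interface text tells. Its arguments: {"type":"object","properties":{"plan":{"type":"array"}},"required":["plan"]}

```bash
mkdir -p pics
cat > h.py <<'E'
import numpy as np, cv2
from workcell import r
def cam(name, save=None):
    c=r.capture(name); c['img']=np.asarray(c['img'])
    c['f']=c['img'].shape[0]/2/np.tan(np.radians(c['vertical_fov'])/2)
    c['V']=np.asarray(c['view'])
    if save: cv2.imwrite('pics/'+save+'.png', c['img'][:,:,::-1])
    return c
def ray(c,u,v):
    d=np.array([(u-c['cx'])/c['f'],(v-c['cy'])/c['f']]); s=d.copy()
    for _ in range(30): s=d/(1+c['k1']*(s@s))
    R=c['V'][:3,:3]; t=c['V'][:3,3]
    return -R.T@t, R.T@np.array([s[0],s[1],1.])
def onz(c,u,v,z):
    o,d=ray(c,u,v); return o+d*(z-o[2])/d[2]
def proj(c,p):
    q=c['V'][:3,:3]@np.asarray(p,float)+c['V'][:3,3]; s=q[:2]/q[2]; s=s*(1+c['k1']*(s@s))
    return s*c['f']+[c['cx'],c['cy']]
def two(c1,p1,c2,p2):
    o1,d1=ray(c1,*p1);o2,d2=ray(c2,*p2)
    A=np.stack([d1,-d2],1);k=np.linalg.lstsq(A,o2-o1,rcond=None)[0]
    a=o1+d1*k[0];b=o2+d2*k[1]; return (a+b)/2,np.linalg.norm(a-b)
E
python3 - <<'E'
from h import *
for n in('side','top'):
    c=cam(n,n+'0'); print(n,c['f'],c['cx'],c['cy'],c['k1']); print(np.round(c['V'],3).tolist(), np.round(ray(c,320,200)[0],3))
s=r.get_state(); print(s)
E
```

```text
side 460.0541849581694 316.19974052863904 196.69689838751705 -0.08654218824224427
[[0.918, -0.397, 0.024, -0.506], [-0.15, -0.402, -0.903, 0.132], [0.368, 0.825, -0.429, 0.938], [0.0, 0.0, 0.0, 1.0]] [ 0.139 -0.922  0.534]
top 393.76624495668136 319.3127561638731 196.68157094873823 -0.013780600971231538
[[-0.024, -1.0, -0.01, -0.065], [-0.992, 0.025, -0.123, 0.531], [0.124, 0.007, -0.992, 1.084], [0.0, 0.0, 0.0, 1.0]] [ 0.391 -0.086  1.141]
{'time': 0.1, 'joint_positions': array([ 1.41659398e+00,  2.55692537e-01,  1.07112833e-01, -4.10469136e-04,
       -1.42391331e+00, -2.84607869e-01]), 'joint_vel': array([ 0.00071188, -0.00036978,  0.0021217 ,  0.00184364,  0.00245064,
        0.00185788]), 'joint_efforts': array([-3.99977347e-03, -3.87599730e+01,  2.38474184e+01,  5.37804231e+00,
       -3.76277036e-03, -2.05158621e-06]), 'position': array([0.2334518 , 0.49754323, 0.25547715]), 'eef_rot': array([ 9.76020153e-01, -2.17678431e-01, -1.47292425e-04,  8.59769349e-04]), 'contact_force': array([-0.63264147, -0.57435704,  0.46535622]), 'ft_torque': array([ 0.03720449, -0.01129462, -0.04833588]), 'finger_gap': 0.9972926326142076}
```

View pics/top0.png

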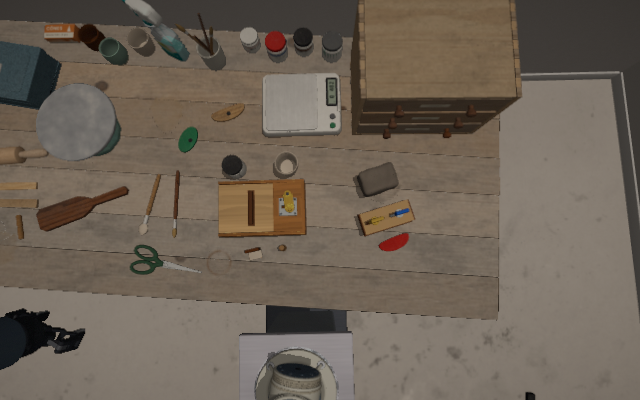

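View pics/side0.png

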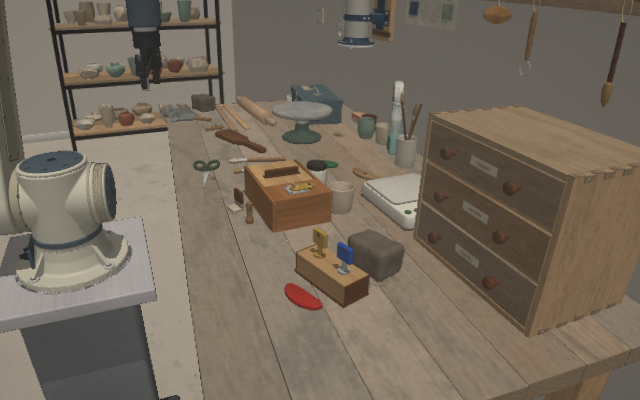

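The top view shows the lock box at u 219–306, v 180–237 (lid to the left, lock plate near (289,204)). The key stand is near (386,217), with the brass key on the left and the blue key on the right. The clay (378,180) and the red rib (394,242) flank the stand.

Run:
```python
from h import *
T=cv2.imread('pics/top0.png');S=cv2.imread('pics/side0.png')
a=cv2.resize(T[175:245,210:310],None,fx=4,fy=4,interpolation=cv2.INTER_CUBIC)
b=cv2.resize(T[190:250,350:420],None,fx=4,fy=4,interpolation=cv2.INTER_CUBIC)
c=cv2.resize(S[150:230,240:340],None,fx=4,fy=4,interpolation=cv2.INTER_CUBIC)
d=cv2.resize(S[220:310,290:375],None,fx=3.5,fy=3.5,interpolation=cv2.INTER_CUBIC)
o=np.zeros((600,800,3),np.uint8)
o[:280,:400]=a;o[:240,420:700]=b;o[280:600,:400]=c;o[280:595,420:717]=d[:315,:297]
cv2.imwrite('pics/crop0.png',o)
c=cam('top'); side=cam('side')
img=c['img'];hsv=cv2.cvtColor(img,cv2.COLOR_RGB2HSV)
def mask(img,lo,hi,roi):
    h=cv2.cvtColor(img,cv2.COLOR_RGB2HSV);m=cv2.inRange(h,lo,hi);z=np.zeros_like(m);u0,v0,u1,v1=roi;z[v0:v1,u0:u1]=m[v0:v1,u0:u1];return z
def show(n,m,k=3):
    N,l,st,ce=cv2.connectedComponentsWithStats(m)
    for i in sorted(range(1,N),key=lambda i:-st[i,4])[:k]:
        pts=np.argwhere(l==i)[:,::-1].astype(np.float32);print(n,st[i].tolist(),ce[i].round(1).tolist(),[np.round(x,1) if np.isscalar(x) else tuple(np.round(x,1)) for x in cv2.minAreaRect(pts)])
for n,cc,rb,rk in(('top',c,(210,172,312,245),(350,195,420,240)),('side',side,(240,150,335,230),(290,215,380,305))):
    show(n+' brass box',mask(cc['img'],(22,120,120),(35,255,255),rb))
    show(n+' brass key',mask(cc['img'],(22,130,100),(35,255,255),rk))
    show(n+' blue key',mask(cc['img'],(105,150,80),(125,255,255),rk))
    show(n+' box wood',mask(cc['img'],(5,90,90),(21,255,255),rb),2)
    show(n+' stand',mask(cc['img'],(5,90,90),(21,255,255),rk),2)
for p in((289,205),(386,217)): print(onz(c,*p,.08),hsv[p[1],p[0]])
```

```text
top brass box [285, 202, 9, 8, 43] [289.4, 205.6] [(np.float64(289.0), np.float64(205.5)), (np.float64(7.0), np.float64(8.0)), np.float64(90.0)]
top brass box [285, 194, 6, 4, 13] [287.7, 195.4] [(np.float64(287.6), np.float64(195.5)), (np.float64(1.9), np.float64(5.4)), np.float64(71.6)]
top brass box [284, 202, 2, 1, 2] [284.5, 202.0] [(np.float64(284.5), np.float64(202.0)), (np.float64(1.0), np.float64(0.0)), np.float64(180.0)]
top brass key [376, 220, 1, 1, 1] [376.0, 220.0] [(np.float64(376.0), np.float64(220.0)), (np.float64(0.0), np.float64(0.0)), np.float64(0.0)]
top blue key [396, 209, 13, 6, 35] [402.0, 211.4] [(np.float64(402.1), np.float64(211.4)), (np.float64(2.7), np.float64(12.1)), np.float64(74.1)]
top box wood [218, 179, 87, 57, 4203] [259.8, 207.3] [(np.float64(260.7), np.float64(207.0)), (np.float64(55.0), np.float64(87.0)), np.float64(88.3)]
top box wood [285, 207, 9, 6, 25] [289.0, 209.6] [(np.float64(289.3), np.float64(208.8)), (np.float64(5.7), np.float64(6.4)), np.float64(45.0)]
top stand [359, 199, 56, 37, 1035] [385.7, 217.2] [(np.float64(386.8), np.float64(
[... 490 characters left out ...]
29.7)]
side box wood [244, 159, 89, 71, 3653] [293.7, 195.7] [(np.float64(289.9), np.float64(194.3)), (np.float64(68.8), np.float64(83.7)), np.float64(82.0)]
side box wood [247, 157, 39, 5, 124] [266.5, 158.7] [(np.float64(266.0), np.float64(158.7)), (np.float64(3.3), np.float64(38.0)), np.float64(87.7)]
side stand [296, 227, 73, 77, 2267] [325.7, 267.1] [(np.float64(330.1), np.float64(265.4)), (np.float64(72.2), np.float64(48.2)), np.float64(36.9)]
side stand [290, 215, 42, 15, 449] [307.8, 220.1] [(np.float64(310.5), np.float64(222.0)), (np.float64(41.0), np.float64(14.0)), np.float64(0.0)]
[0.5028754  0.00411905 0.08      ] [ 24 168 155]
[ 0.46393402 -0.25683373  0.08      ] [ 17 127 133]
```

View pics/crop0.png

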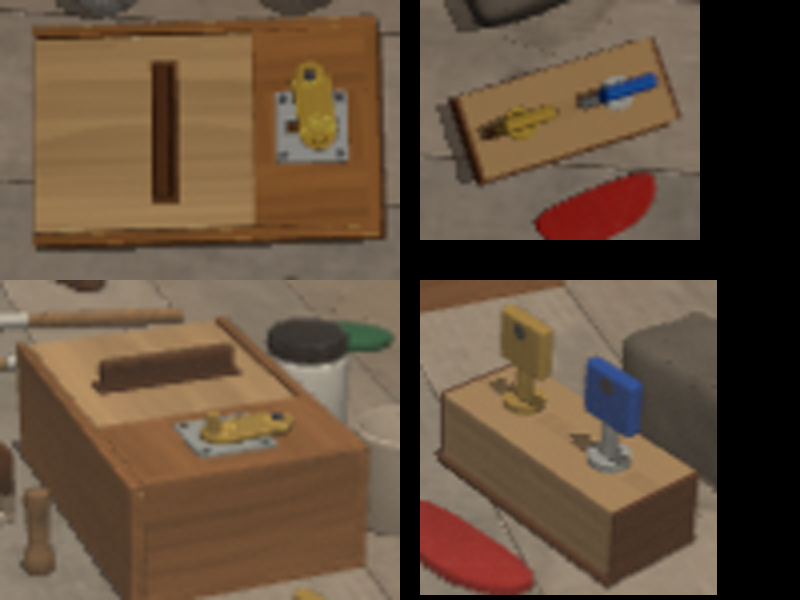

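The crops show the plate corners, the cover at a small angle and the nub at about (316,130) in the crop. They also show the lid bar, the stand-top corners, and the bit slots to the left of both keys. The brass key is at the stand's +y end.

Run:
```python
from h import *
c=cam('top');s=cam('side')
A=lambda x,y:(210+(x+.5)/4-.5,175+(y+.5)/4-.5)
B=lambda x,y:(350+(x-420+.5)/4-.5,190+(y+.5)/4-.5)
C=lambda x,y:(240+(x+.5)/4-.5,150+(y-280+.5)/4-.5)
D=lambda x,y:(290+(x-420+.5)/3.5-.5,220+(y-280+.5)/3.5-.5)
P=[onz(c,*A(*p),.082) for p in((276,91),(347,88),(349,161),(277,163))];kh=np.mean(P,0);print('plate',kh)
bar=[onz(c,*A(*p),.096) for p in((165,62),(166,203))];print('bar',np.mean(bar,0),np.degrees(np.arctan2(*(bar[0]-bar[1])[[1,0]])),np.linalg.norm(bar[0]-bar[1]))
d=np.mean(bar,0)-kh;print('kh->bar',np.linalg.norm(d[:2]),np.degrees(np.arctan2(-d[0],d[1])))
bx=[onz(c,*A(*p),.08) for p in((33,32),(377,17),(382,238),(35,243))];print('box\n',np.round(bx,4))
print('pivot',onz(c,*A(310,74),.087),'nub',onz(c,*A(318,128),.099))
print('plate side',np.mean([onz(s,*C(*p),.082) for p in((176,424),(247,407),(275,435),(203,454))],0))
print('nub 2',two(c,A(318,128),s,C(212,416)))
st=np.array([onz(c,*B(*p),.046) for p in((458,97),(653,38),(679,118),(481,184))]);m=st.mean(0);print('stand',m,np.round(st,3).tolist())
for i,j in((1,0),(2,3)): d=st[j]-st[i];print('yaw',np.degrees(np.arctan2(-d[0],d[1])),np.linalg.norm(d))
a=np.arctan2(-(st[0]-st[1]+st[3]-st[2])[0],(st[0]-st[1]+st[3]-st[2])[1])
print('keys from stand',m[:2]+.035*np.array([-np.sin(a),np.cos(a)]),m[:2]-.035*np.array([-np.sin(a),np.cos(a)]))
print('brass bow two',two(c,B(532,118),s,D(526,342)),'blue',two(c,B(630,88),s,D(612,398)))
print('blue top',onz(c,402,211.4,.1))
print('collars side',onz(s,*D(524,404),.051),onz(s,*D(608,459),.051),'top',onz(c,*B(519,122),.051),onz(c,*B(620,93),.051))
```

```text
plate [0.4999352  0.00754744 0.082     ]
bar [0.49657228 0.10441183 0.096     ] 0.27233931960955104 0.09456037407088397
kh->bar 0.09692274903601317 1.9883835206283107
box
 [[ 0.5692  0.198   0.08  ]
 [ 0.5736 -0.0375  0.08  ]
 [ 0.4232 -0.0381  0.08  ]
 [ 0.4254  0.1955  0.08  ]]
pivot [0.53451357 0.00813872 0.087     ] nub [0.49652795 0.00223507 0.099     ]
plate side [0.50282675 0.01419337 0.082     ]
nub 2 (array([0.49362872, 0.0034485 , 0.09701629]), np.float64(0.0065266458526012944))
stand [ 0.46652527 -0.26401628  0.046     ] [[0.477, -0.188, 0.046], [0.515, -0.326, 0.046], [0.458, -0.341, 0.046], [0.416, -0.202, 0.046]]
yaw 15.412571373154506 0.14277359712239573
yaw 16.898278328713282 0.1453695825538724
keys from stand [ 0.45678281 -0.23039955] [ 0.47626774 -0.29763301]
brass bow two (array([ 0.45737519, -0.23257903,  0.08809799]), np.float64(0.001870451484379909)) blue (array([ 0.47619241, -0.29920307,  0.08721853]), np.float64(0.0012913226579689381))
blue top [ 0.47635855 -0.29657863  0.1       ]
collars side [ 0.45459353 -0.23636269  0.051     ] [ 0.47424262 -0.30115297  0.051     ] top [ 0.45805721 -0.22901607  0.051     ] [ 0.47642159 -0.29972283  0.051     ]
```

```bash
cat >> h.py <<'E'
from scipy.spatial.transform import Rotation as Ro
def plan(targets, step=.055, ang=10):
    """targets: (x,y,z,yaw of tool x deg, grip%) ; prints rows to make from the present pose"""
    s=r.get_state(); p=np.array(s['position']); R=Ro.from_quat(s['eef_rot'])
    out=[]
    for x,y,z,yaw,g in targets:
        t=np.array([x,y,z]); Rt=Ro.from_euler('z',yaw,degrees=True)*Ro.from_euler('x',180,degrees=True)
        d=t-p; w=(R.inv()*Rt).as_rotvec(degrees=True)
        n=max(1,int(np.ceil(max(np.linalg.norm(d)/step,np.linalg.norm(w)/ang))))
        for i in range(n):
            out.append([np.round(100*R.inv().apply(d/n),1 if n>2 else 2).tolist(),np.round(w/n,1).tolist(),g]); R=R*Ro.from_rotvec(w/n,degrees=True)
        p=t
    print(str(out).replace(' ',''))
def st():
    s=r.get_state();R=Ro.from_quat(s['eef_rot']).as_matrix()
    print('t',round(s['time'],2),'p',np.round(s['position'],4),'yaw',round(np.degrees(np.arctan2(R[1,0],R[0,0])),2),'z',np.round(R[:,2],3),'F',np.round(s['contact_force'],1),'T',np.round(s['ft_torque'],2),'gap',round(s['finger_gap'],3),'j',np.round(s['joint_positions'],2))
E
python3 -c "
from h import *
plan([(.492,.055,.18,-90,0)])"
```

```text
[[[4.2,2.9,0.8],[0.0,-0.0,6.5],0],[[4.5,2.4,0.8],[0.0,-0.0,6.5],0],[[4.8,1.9,0.8],[0.0,-0.0,6.5],0],[[4.9,1.3,0.8],[0.0,-0.0,6.5],0],[[5.1,0.8,0.8],[0.0,-0.0,6.5],0],[[5.1,0.2,0.8],[0.0,-0.0,6.5],0],[[5.1,-0.4,0.8],[0.0,-0.0,6.5],0],[[5.0,-1.0,0.8],[0.0,-0.0,6.5],0],[[4.9,-1.5,0.8],[0.0,-0.0,6.5],0],[[4.7,-2.1,0.8],[0.0,-0.0,6.5],0]]
```

Request:
carry_out(
  plan=[
    [[4.2, 2.9, 0.8], [0, 0, 6.5], 0],
    [[4.5, 2.4, 0.8], [0, 0, 6.5], 0],
    [[4.8, 1.9, 0.8], [0, 0, 6.5], 0],
    [[4.9, 1.3, 0.8], [0, 0, 6.5], 0],
    [[5.1, 0.8, 0.8], [0, 0, 6.5], 0],
    [[5.1, 0.2, 0.8], [0, 0, 6.5], 0],
    [[5.1, -0.4, 0.8], [0, 0, 6.5], 0],
    [[5.0, -1.0, 0.8], [0, 0, 6.5], 0],
    [[4.9, -1.5, 0.8], [0, 0, 6.5], 0],
    [[4.7, -2.1, 0.8], [0, 0, 6.5], 0],
  ],
)

```text
time: 1.55
position: [0.4912, 0.0412, 0.1742]
eef_rot: [-0.696, 0.718, -0.0, 0.002]
contact_force: [1.0, 1.0, 0.4]
finger_gap: -0.002
```

```bash
python3 -c "
from h import *
st()
plan([(.492,.04,.14,-90,0),(.492,.04,.119,-90,0)])"
```

```text
t 1.55 p [0.4912 0.0412 0.1742] yaw -91.85 z [ 0.003  0.002 -1.   ] F [1.  1.  0.4] T [ 0.08 -0.07 -0.03] gap -0.002 j [ 0.4   0.18 -0.2  -0.   -1.19 -0.43]
[[[0.12,-0.08,3.42],[-0.2,0.1,-1.8],0],[[0.0,-0.0,2.1],[-0.0,0.0,0.0],0]]
```

Request:
carry_out(
  plan=[
    [[0.1, -0.3, 3.4], [-0.2, 0.1, -1.8], 0],
    [[0, 0, 2.3], [0, 0, 0], 0],
    [[0, 0, 0], [0, 0, 0], 0],
  ],
)

```text
time: 1.92
position: [0.4955, 0.036, 0.1152]
eef_rot: [-0.704, 0.71, 0.0, -0.001]
contact_force: [0.8, 0.4, 1.0]
finger_gap: 0.001
```

```bash
python3 -c "
from h import *
st()
P=np.array([.534,.008])
q=[]
for a in (5,20,35,50,65,79):
    t=np.radians(a);n=P-.044*np.array([np.cos(t),np.sin(t)])-.015*np.array([np.sin(t),-np.cos(t)])
    q.append((*n,.116,-90+a,0))
print(np.round(q,3))
plan(q,.03)"
```

```text
t 1.93 p [0.4955 0.036  0.1152] yaw -90.47 z [-0.001 -0.001 -1.   ] F [0.8 0.4 1. ] T [ 0.01  0.04 -0.04] gap 0.001 j [ 0.39  0.24 -0.28  0.   -1.05 -0.4 ]
[[ 4.89e-01  1.90e-02  1.16e-01 -8.50e+01  0.00e+00]
 [ 4.88e-01  7.00e-03  1.16e-01 -7.00e+01  0.00e+00]
 [ 4.89e-01 -5.00e-03  1.16e-01 -5.50e+01  0.00e+00]
 [ 4.94e-01 -1.60e-02  1.16e-01 -4.00e+01  0.00e+00]
 [ 5.02e-01 -2.60e-02  1.16e-01 -2.50e+01  0.00e+00]
 [ 5.11e-01 -3.20e-02  1.16e-01 -1.10e+01  0.00e+00]]
[[[1.7,0.65,-0.08],[0.1,-0.0,-5.5],0],[[0.59,0.12,0.0],[-0.0,0.0,-7.5],0],[[0.57,0.2,0.0],[-0.0,0.0,-7.5],0],[[0.59,0.12,0.0],[-0.0,0.0,-7.5],0],[[0.57,0.2,0.0],[-0.0,0.0,-7.5],0],[[0.59,0.12,0.0],[-0.0,0.0,-7.5],0],[[0.57,0.2,0.0],[-0.0,0.0,-7.5],0],[[0.59,0.12,0.0],[-0.0,0.0,-7.5],0],[[0.57,0.2,0.0],[-0.0,0.0,-7.5],0],[[0.55,0.12,0.0],[-0.0,0.0,-7.0],0],[[0.54,0.18,0.0],[-0.0,0.0,-7.0],0]]
```

Request:
carry_out(
  plan=[
    [[1.7, 0.65, -0.1], [0, 0, -5.5], 0],
    [[0.6, 0.15, 0], [0, 0, -7.5], 0],
    [[0.6, 0.15, 0], [0, 0, -7.5], 0],
    [[0.6, 0.15, 0], [0, 0, -7.5], 0],
    [[0.6, 0.15, 0], [0, 0, -7.5], 0],
    [[0.6, 0.15, 0], [0, 0, -7.5], 0],
    [[0.6, 0.15, 0], [0, 0, -7.5], 0],
  ],
)

```text
time: 2.8
position: [0.4986, -0.0149, 0.1252]
eef_rot: [0.945, -0.326, 0.004, -0.002]
contact_force: [-0.0, 0.4, -0.6]
finger_gap: 0.001
```

```bash
python3 -c "
from h import *
st()
plan([(.502,-.026,.116,-25,0),(.511,-.032,.116,-11,0)],.03)"
```

```text
t 2.8 p [ 0.4986 -0.0149  0.1252] yaw -38.02 z [ 0.01   0.002 -1.   ] F [-0.   0.4 -0.6] T [0.04 0.01 0.03] gap 0.001 j [ 0.29  0.23 -0.27  0.   -1.06  0.62]
[[[0.47,0.34,0.46],[-0.2,-0.2,-6.5],0],[[0.43,0.39,0.46],[-0.2,-0.2,-6.5],0],[[0.53,0.08,0.0],[-0.0,0.0,-7.0],0],[[0.52,0.15,0.0],[-0.0,0.0,-7.0],0]]
```

```bash
python3 -c "
from h import *
T=cam('top')['img'];S=cam('side')['img']
a=cv2.resize(T[170:245,235:335],None,fx=4,fy=4,interpolation=2);b=cv2.resize(S[140:240,240:340],None,fx=4,fy=4,interpolation=2)
o=np.zeros((400,800,3),np.uint8);o[:300,:400]=a;o[:,400:]=b
cv2.imwrite('pics/c1.png',o[:,:,::-1])"
```

```text
(no output)
```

View pics/c1.png

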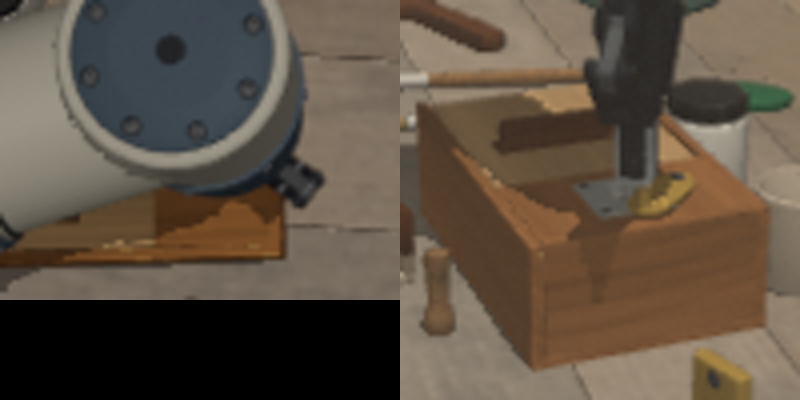

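The side view shows the cover swung about halfway, with its end now near (650,210) in the crop. The tool has drifted up about 10 mm, so I'll back off, lower it and push again.

Request:
carry_out(
  plan=[
    [[-0.4, 0.2, 0], [0, 0, 0], 0],
    [[-0.2, 0, 0.9], [-0.2, -0.5, 0], 0],
    [[0, 0, 0], [0, 0, 0], 0],
  ],
)

```text
time: 3.28
position: [0.4956, -0.0145, 0.1233]
eef_rot: [0.944, -0.329, 0.005, -0.001]
contact_force: [-3.3, -1.8, 7.2]
finger_gap: -0.001
```

```bash
python3 -c "
from h import *
st()
P=np.array([.534,.008])
q=[]
for a in (52,66,80):
    t=np.radians(a);n=P-.044*np.array([np.cos(t),np.sin(t)])-.015*np.array([np.sin(t),-np.cos(t)])
    q.append((*n,.115,-90+a,0))
print(np.round(q,3))
plan(q,.03)"
```

```text
t 3.27 p [ 0.4956 -0.0145  0.1233] yaw -38.37 z [ 0.01  -0.001 -1.   ] F [-3.3 -1.8  7.2] T [-0.91  1.03 -0.04] gap -0.001 j [ 0.29  0.23 -0.28  0.01 -1.05  0.61]
[[ 4.95e-01 -1.70e-02  1.15e-01 -3.80e+01  0.00e+00]
 [ 5.02e-01 -2.60e-02  1.15e-01 -2.40e+01  0.00e+00]
 [ 5.12e-01 -3.30e-02  1.15e-01 -1.00e+01  0.00e+00]]
[[[0.13,0.27,0.83],[-0.3,-0.5,-0.4],0],[[0.55,0.12,0.0],[-0.0,0.0,-7.0],0],[[0.54,0.18,0.0],[-0.0,0.0,-7.0],0],[[0.55,0.12,0.0],[0.0,0.0,-7.0],0],[[0.54,0.18,0.0],[0.0,0.0,-7.0],0]]
```

Request:
carry_out(
  plan=[
    [[-0.3, 0, -0.5], [-0.2, -0.4, 0], 0],
    [[-2.5, 0, 0], [0, 0, 0], 0],
    [[0, 0, 1.2], [0, 0, 0], 0],
    [[0, 0, 0], [0, 0, 0], 0],
  ],
)

```text
time: 3.78
position: [0.4727, 0.0043, 0.1162]
eef_rot: [0.944, -0.33, 0.001, -0.001]
contact_force: [-0.7, 0.3, -0.2]
finger_gap: -0.005
```

```bash
python3 -c "
from h import *
st()
P=np.array([.534,.008])
q=[]
for a in (45,58,70,82):
    t=np.radians(a);n=P-.044*np.array([np.cos(t),np.sin(t)])-.015*np.array([np.sin(t),-np.cos(t)])
    q.append((*n,.114,-90+a,0))
print(np.round(q,3))
plan(q,.03)"
```

```text
t 3.77 p [0.4727 0.0043 0.1162] yaw -38.57 z [ 0.002  0.001 -1.   ] F [-0.7  0.3 -0.2] T [-0.02  0.02 -0.01] gap -0.005 j [ 0.34  0.2  -0.34 -0.   -1.03  0.56]
[[ 4.92e-01 -1.30e-02  1.14e-01 -4.50e+01  0.00e+00]
 [ 4.98e-01 -2.10e-02  1.14e-01 -3.20e+01  0.00e+00]
 [ 5.05e-01 -2.80e-02  1.14e-01 -2.00e+01  0.00e+00]
 [ 5.13e-01 -3.30e-02  1.14e-01 -8.00e+00  0.00e+00]]
[[[2.58,0.09,0.23],[-0.1,-0.1,6.4],0],[[0.51,0.11,0.0],[0.0,0.0,-6.5],0],[[0.5,0.17,0.0],[0.0,0.0,-6.5],0],[[0.47,0.11,0.0],[-0.0,0.0,-6.0],0],[[0.46,0.16,0.0],[-0.0,0.0,-6.0],0],[[0.47,0.11,0.0],[0.0,0.0,-6.0],0],[[0.46,0.16,0.0],[0.0,0.0,-6.0],0]]
```

Request:
carry_out(
  plan=[
    [[1.2, 0.0, 0.2], [0, 0, 0], 0],
    [[1.2, 0.1, 0.1], [0, 0, 0], 0],
    [[0.5, 0.1, 0.1], [0, 0, -6], 0],
    [[0.5, 0.1, 0.1], [0, 0, -6], 0],
  ],
)

```text
time: 4.28
position: [0.5009, -0.0222, 0.1116]
eef_rot: [0.974, -0.227, 0.001, 0.0]
contact_force: [-3.1, -2.1, 10.4]
finger_gap: 0.0
```

```bash
python3 -c "
from h import *
st()
plan([(.505,-.028,.114,-20,0),(.513,-.033,.114,-8,0)],.03)"
```

```text
t 4.28 p [ 0.5009 -0.0222  0.1116] yaw -26.29 z [ 0.002 -0.001 -1.   ] F [-3.1 -2.1 10.4] T [-0.88  1.23 -0.02] gap 0.0 j [ 0.27  0.25 -0.28  0.   -1.04  0.84]
[[[0.62,0.34,-0.24],[0.0,-0.1,-6.3],0],[[0.46,0.1,0.0],[-0.0,0.0,-6.0],0],[[0.45,0.15,0.0],[-0.0,0.0,-6.0],0]]
```

Request:
carry_out(
  plan=[
    [[0.2, 0, -0.3], [0, 0, 0], 0],
    [[0.6, 0.3, 0], [0, 0, -6], 0],
    [[0.5, 0.2, 0], [0, 0, -6], 0],
    [[0.5, 0.2, 0], [0, 0, -6], 0],
    [[0.2, 0.1, 0], [0, 0, 0], 0],
  ],
)

```text
time: 4.9
position: [0.5176, -0.0388, 0.1135]
eef_rot: [0.997, -0.073, -0.002, -0.0]
contact_force: [-8.9, 6.2, 5.5]
finger_gap: -0.001
```

```bash
python3 -c "
from h import *
st()
plan([(.513,-.033,.114,-8,0)],.03)
T=cam('top')['img'];S=cam('side')['img']
a=cv2.resize(T[170:245,235:335],None,fx=4,fy=4,interpolation=2);b=cv2.resize(S[140:240,240:340],None,fx=4,fy=4,interpolation=2)
o=np.zeros((400,800,3),np.uint8);o[:300,:400]=a;o[:,400:]=b
cv2.imwrite('pics/c2.png',o[:,:,::-1])"
```

```text
t 4.9 p [ 0.5176 -0.0388  0.1135] yaw -8.32 z [-0.004  0.001 -1.   ] F [-8.9  6.2  5.5] T [2.17 3.25 0.08] gap -0.001 j [ 0.23  0.29 -0.22 -0.   -1.06  1.2 ]
[[[-0.54,-0.5,-0.05],[-0.0,0.2,-0.3],0]]
```

View pics/c2.png

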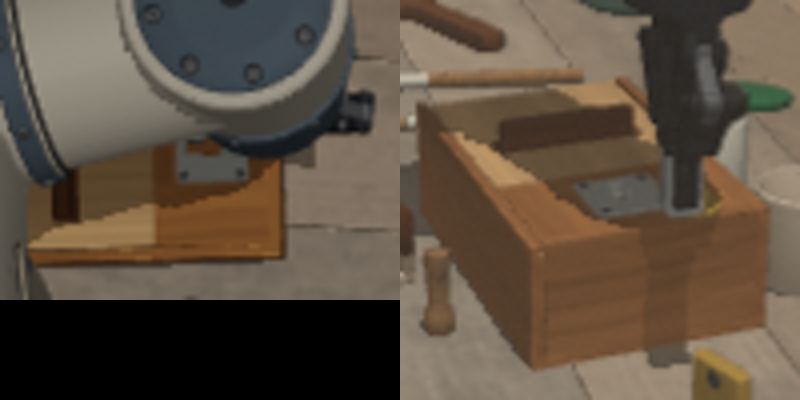

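The side view shows the keyhole plate clear and the cover parked against its stop; the force reading agrees. Next I retreat and go above the brass key.

Request:
carry_out(
  plan=[
    [[-1.0, -0.8, -1.0], [0, 0, 0], 0],
    [[0, 0, -6.0], [0, 0, 0], 0],
    [[0, 0, -3.0], [0, 0, 0], 30],
  ],
)

```text
time: 5.38
position: [0.5077, -0.0297, 0.2149]
eef_rot: [0.997, -0.076, -0.004, 0.001]
contact_force: [0.3, -0.3, -0.9]
finger_gap: 0.197
```

```bash
python3 -c "
from h import *
st()
plan([(.457,-.2315,.18,-74,55)])"
```

```text
t 5.38 p [ 0.5077 -0.0297  0.2149] yaw -8.76 z [-0.009 -0.001 -1.   ] F [ 0.3 -0.3 -0.9] T [ 0.   -0.11  0.01] gap 0.197 j [ 0.25  0.2  -0.07 -0.   -1.31  1.17]
[[[-0.3,3.0,0.5],[0.1,0.1,9.3],55],[[0.2,3.0,0.5],[0.1,0.1,9.3],55],[[0.7,2.9,0.5],[0.1,0.1,9.3],55],[[1.1,2.7,0.5],[0.1,0.1,9.3],55],[[1.6,2.5,0.5],[0.1,0.1,9.3],55],[[2.0,2.2,0.5],[0.1,0.1,9.3],55],[[2.3,1.9,0.5],[0.1,0.1,9.3],55]]
```

Request:
carry_out(
  plan=[
    [[-0.3, 3.0, 0.5], [0.1, 0.1, 9.3], 55],
    [[0.2, 3.0, 0.5], [0.1, 0.1, 9.3], 55],
    [[0.7, 2.9, 0.5], [0.1, 0.1, 9.3], 55],
    [[1.1, 2.7, 0.5], [0.1, 0.1, 9.3], 55],
    [[1.6, 2.5, 0.5], [0.1, 0.1, 9.3], 55],
    [[2.0, 2.2, 0.5], [0.1, 0.1, 9.3], 55],
    [[2.3, 1.9, 0.5], [0.1, 0.1, 9.3], 55],
    [[0, 0, 0], [0, 0, 0], 55],
  ],
)

```text
time: 6.38
position: [0.4571, -0.2358, 0.1891]
eef_rot: [0.785, -0.62, 0.012, -0.008]
contact_force: [-0.0, 0.5, 0.1]
finger_gap: 0.552
```

```bash
python3 -c "
from h import *
st()
plan([(.457,-.2315,.13,-74,55),(.457,-.2315,.093,-74,55)],.03)
c=cam('top','top3');s=cam('side')
# plate (grey, now cover open) measured in top
h=cv2.cvtColor(c['img'],cv2.COLOR_RGB2HSV);m=cv2.inRange(h,(0,0,110),(180,60,255));z=np.zeros_like(m);z[190:225,275:305]=m[190:225,275:305]
pts=np.argwhere(z)[:,::-1].astype(np.float32);R=cv2.minAreaRect(pts);print(len(pts),R,onz(c,*R[0],.082))
T=c['img'];S=s['img']
a=cv2.resize(T[180:230,240:310],None,fx=5.5,fy=6,interpolation=2);b=cv2.resize(S[160:220,265:330],None,fx=6,fy=6,interpolation=2)
o=np.zeros((600,800,3),np.uint8);o[:300,:385]=a;o[:360,400:790]=b
cv2.imwrite('pics/c3.png',o[:,:,::-1])"
```

```text
t 6.38 p [ 0.4571 -0.2358  0.1891] yaw -76.64 z [ 0.029 -0.003 -1.   ] F [-0.   0.5  0.1] T [0.01 0.07 0.05] gap 0.552 j [-0.17  0.2  -0.14 -0.   -1.21  0.41]
[[[-0.24,0.04,2.95],[-0.8,-0.3,-1.3],55],[[-0.22,-0.01,2.95],[-0.8,-0.3,-1.3],55],[[0.0,-0.0,1.85],[0.0,0.0,0.0],55],[[0.0,-0.0,1.85],[0.0,0.0,0.0],55]]
811 ((289.5, 207.0), (34.0, 29.0), 90.0) [0.49719913 0.00267394 0.082     ]
```

View pics/c3.png

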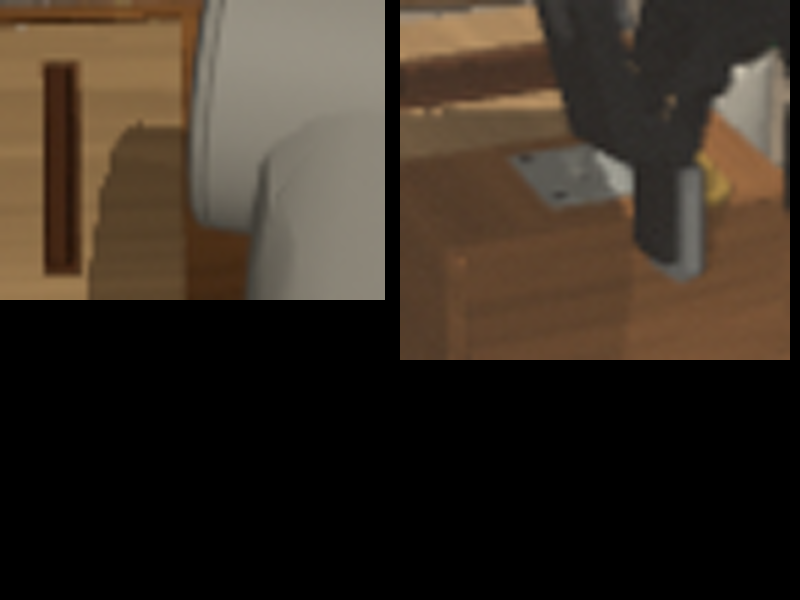

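The top view is occluded by the arm. The side view shows the plate free and the cover out to the side. Continuing down to the brass key.

Request:
carry_out(
  plan=[
    [[-0.2, 0, 3.0], [-0.8, -0.3, -1.3], 50],
    [[-0.2, 0, 2.5], [-0.8, -0.3, -1.3], 50],
    [[0, 0, 0], [0, 0, 0], 50],
  ],
)

```text
time: 6.85
position: [0.4604, -0.2287, 0.1356]
eef_rot: [0.802, -0.597, 0.002, -0.001]
contact_force: [-0.4, 0.1, 0.5]
finger_gap: 0.5
```

```bash
python3 -c "
from h import *
st()
plan([(.457,-.2315,.093,-74,50)],.05)
c=cam('top');s=cam('side')
T=c['img'];S=s['img']
a=cv2.resize(T[190:245,340:420],None,fx=5,fy=5,interpolation=2);b=cv2.resize(S[190:300,285:385],None,fx=4,fy=4,interpolation=2)
o=np.zeros((440,800,3),np.uint8);o[:275,:400]=a;o[:440,400:800]=b
cv2.imwrite('pics/c4.png',o[:,:,::-1])"
```

```text
t 6.85 p [ 0.4604 -0.2287  0.1356] yaw -73.37 z [ 0.005 -0.001 -1.   ] F [-0.4  0.1  0.5] T [-0.03  0.01  0.01] gap 0.5 j [-0.16  0.25 -0.21  0.   -1.1   0.45]
[[[0.16,0.43,4.26],[-0.2,-0.1,0.6],50]]
```

View pics/c4.png

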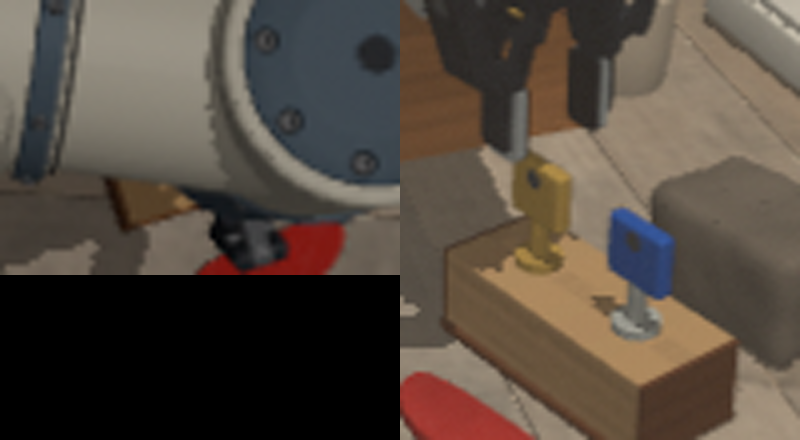

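The side view shows the open fingers straddling the line over the brass bow at (543,190), and the blue key untouched. Descending.

Request:
carry_out(
  plan=[
    [[0.2, 0.4, 2.2], [-0.2, -0.1, 0.6], 50],
    [[0, 0, 1.9], [0, 0, 0], 50],
    [[0, 0, 0], [0, 0, 0], 50],
  ],
)

```text
time: 7.32
position: [0.462, -0.2329, 0.101]
eef_rot: [0.799, -0.601, 0.007, -0.003]
contact_force: [-0.1, -0.4, -0.5]
finger_gap: 0.499
```

```bash
python3 -c "
from h import *
st()
plan([(.457,-.2315,.093,-74,50)],.05)"
```

```text
t 7.33 p [ 0.462  -0.2329  0.101 ] yaw -73.93 z [ 0.014 -0.004 -1.   ] F [-0.1 -0.4 -0.5] T [-0.02  0.03  0.01] gap 0.499 j [-0.16  0.29 -0.27  0.   -1.    0.44]
[[[-0.28,0.45,0.79],[-0.7,-0.5,0.1],50]]
```

Request:
carry_out(
  plan=[
    [[-0.2, 0.4, 0.7], [-0.7, -0.4, 0], 50],
    [[0, 0, 0], [0, 0, 0], 50],
  ],
)

```text
time: 7.58
position: [0.4588, -0.2323, 0.0961]
eef_rot: [0.799, -0.601, 0.002, -0.0]
contact_force: [0.3, 0.6, 0.3]
finger_gap: 0.502
```

```bash
python3 -c "
from h import *
st()
plan([(.457,-.2315,.093,-74,50)],.05)"
```

```text
t 7.58 p [ 0.4588 -0.2323  0.0961] yaw -73.9 z [ 0.004 -0.002 -1.   ] F [0.3 0.6 0.3] T [-0.01  0.04 -0.04] gap 0.502 j [-0.16  0.29 -0.27  0.   -1.    0.44]
[[[-0.13,0.15,0.31],[-0.2,-0.2,0.1],50]]
```

Request:
carry_out(
  plan=[
    [[-0.1, 0.15, 0.3], [-0.2, -0.2, 0], 50],
    [[0, 0, 0], [0, 0, 0], 20],
    [[0, 0, 0], [0, 0, 0], 10],
  ],
)

```text
time: 7.95
position: [0.4579, -0.232, 0.0941]
eef_rot: [0.799, -0.601, 0.001, -0.0]
contact_force: [1.6, 1.1, 0.6]
finger_gap: 0.113
```

```bash
python3 -c "
from h import *
st()"
```

```text
t 7.95 p [ 0.4579 -0.232   0.0941] yaw -73.89 z [ 0.001 -0.    -1.   ] F [1.6 1.1 0.6] T [ 0.08 -0.25  0.02] gap 0.113 j [-0.16  0.29 -0.27 -0.   -1.    0.44]
```

Request:
carry_out(
  plan=[
    [[0, 0, 0], [0, 0, 0], 0],
    [[0, 0, 0], [0, 0, 0], 0],
    [[0, 0, -1.0], [0, 0, 0], 0],
    [[0, 0, -1.5], [0, 0, 0], 0],
    [[0, 0, -2.5], [0, 0, 0], 0],
    [[0, 0, -2.5], [0, 0, 0], 0],
    [[0, 0, -2.5], [0, 0, 0], 0],
    [[0, 0, 0], [0, 0, 0], 0],
  ],
)

```text
time: 8.95
position: [0.4573, -0.2321, 0.2002]
eef_rot: [0.799, -0.601, 0.001, -0.0]
contact_force: [-0.3, 0.6, -1.7]
finger_gap: 0.108
```

```bash
python3 -c "
from h import *
st()
c=cam('top');s=cam('side')
T=c['img'];S=s['img']
a=cv2.resize(T[190:235,255:355],None,fx=4,fy=4,interpolation=2);b=cv2.resize(S[165:290,285:385],None,fx=4,fy=4,interpolation=2)
o=np.zeros((500,800,3),np.uint8);o[:180,:400]=a;o[:500,400:800]=b
cv2.imwrite('pics/c5.png',o[:,:,::-1])
plan([(.50,.007,.195,-89,0)],.05)"
```

```text
t 8.95 p [ 0.4573 -0.2321  0.2002] yaw -73.87 z [ 0.002 -0.001 -1.   ] F [-0.3  0.6 -1.7] T [-0.04  0.04 -0.03] gap 0.108 j [-0.16  0.21 -0.1   0.   -1.26  0.44]
[[[-4.3,-2.2,0.1],[0.0,0.0,3.0],0],[[-4.4,-1.9,0.1],[0.0,0.0,3.0],0],[[-4.5,-1.7,0.1],[0.0,0.0,3.0],0],[[-4.6,-1.5,0.1],[0.0,0.0,3.0],0],[[-4.7,-1.2,0.1],[0.0,0.0,3.0],0]]
```

View pics/c5.png

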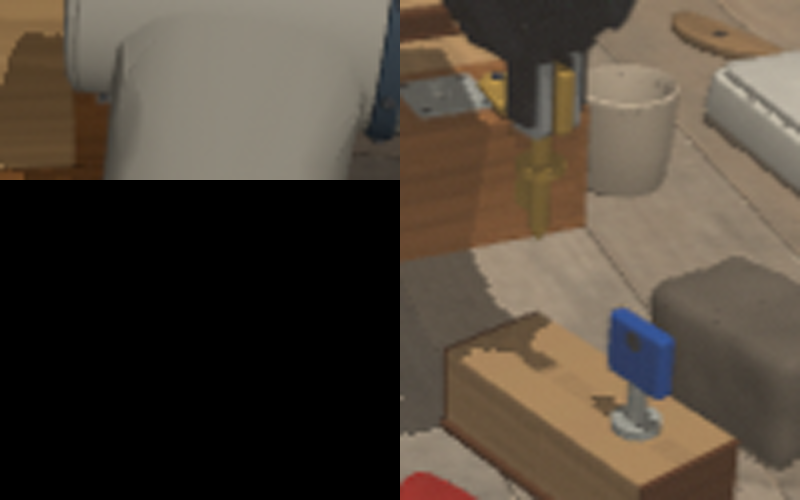

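The key is held upright: its shaft is at crop (540,200), with the nose tip at about (540,236). The blue key is undisturbed. Moving above the keyhole.

Request:
carry_out(
  plan=[
    [[-4.3, -2.2, 0.1], [0, 0, 3.1], 0],
    [[-4.4, -1.9, 0.1], [0, 0, 3.1], 0],
    [[-4.5, -1.7, 0.1], [0, 0, 3.1], 0],
    [[-4.6, -1.5, 0.1], [0, 0, 3.1], 0],
    [[-4.7, -1.2, 0.1], [0, 0, 3.1], 0],
    [[0, 0, 0], [0, 0, 0], 0],
  ],
)

```text
time: 9.8
position: [0.4992, 0.0115, 0.1856]
eef_rot: [-0.706, 0.708, 0.006, -0.006]
contact_force: [0.1, -0.7, -0.6]
finger_gap: 0.108
```

```bash
python3 -c "
from h import *
st()
plan([(.5006,.0058,.181,-89.5,0)],.05)"
```

```text
t 9.8 p [0.4992 0.0115 0.1856] yaw -90.1 z [-0.016 -0.    -1.   ] F [ 0.1 -0.7 -0.6] T [-0.06 -0.01 -0.03] gap 0.108 j [ 0.33  0.2  -0.14 -0.01 -1.24 -0.33]
[[[0.57,-0.14,0.46],[0.9,-0.0,-0.6],0]]
```

Request:
carry_out(
  plan=[
    [[0.5, -0.1, 0.3], [0.8, 0, -0.6], 0],
    [[0, 0, 0], [0, 0, 0], 0],
  ],
)

```text
time: 10.05
position: [0.4991, 0.0052, 0.1809]
eef_rot: [0.711, -0.704, -0.001, 0.002]
contact_force: [0.4, -0.7, -0.1]
finger_gap: 0.111
```

```bash
python3 -c "
from h import *
st()
s=cam('side');c=cam('top')
S=s['img'];T=c['img']
o=cv2.resize(S[155:225,265:345],None,fx=8,fy=8,interpolation=2)
cv2.imwrite('pics/c6.png',o[:,:,::-1])"
```

```text
t 10.05 p [0.4991 0.0052 0.1809] yaw -89.44 z [-0.005 -0.001 -1.   ] F [ 0.4 -0.7 -0.1] T [-0.04 -0.03 -0.02] gap 0.111 j [ 0.32  0.2  -0.16 -0.   -1.22 -0.31]
```

View pics/c6.png

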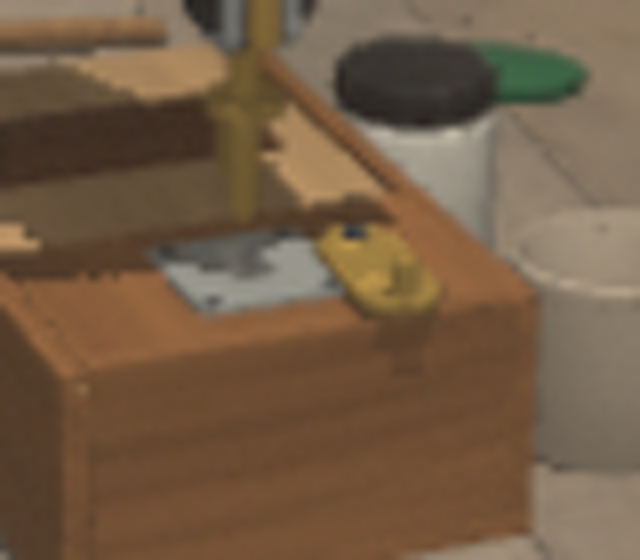

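```bash
python3 -c "
from h import *
s=cam('side')
E=lambda x,y:(265+(x+.5)/8-.5,155+(y+.5)/8-.5)
f=onz(s,*E(148,250),.082);n=onz(s,*E(200,312),.082);print(f,n,np.linalg.norm(f-n))
print('kh from left edge',(f+n)/2+[.024,0,0])
fr=onz(s,*E(345,293),.082);print('front edge',n,fr,np.degrees(np.arctan2(*(fr-n)[[1,0]])))
print('pivot',onz(s,*E(355,235),.087)-[.034,0,0])
for dz in(.0832,.0838,.0845):print('nose',onz(s,*E(243,222),.1809-dz))
p=proj(s,[.4991,.0052,.0971]);print(p,E(243,222))
for k in((.5,.0075),(.501,.0035)): print(k,proj(s,[*k,.082]),(proj(s,[*k,.082])-[265,155]+.5)*8-.5)
# plate mask for corners
h=cv2.cvtColor(s['img'],cv2.COLOR_RGB2HSV);m=cv2.inRange(h,(60,0,70),(130,70,255));z=np.zeros_like(m);z[183:197,282:310]=m[183:197,282:310]
for v in range(183,197):
    us=np.where(z[v])[0];print(v,us.min() if len(us) else '',us.max() if len(us) else '',end='; ')
"
```

```text
[0.47632986 0.03168021 0.082     ] [ 0.47561295 -0.01500682  0.082     ] 0.046692538118315495
kh from left edge [0.4999714 0.0083367 0.082    ]
front edge [ 0.47561295 -0.01500682  0.082     ] [ 0.52001389 -0.01751582  0.082     ] -3.2342141342354718
pivot [0.50051265 0.00994195 0.087     ]
nose [0.49765793 0.00788237 0.0977    ]
nose [0.49815156 0.00916165 0.0971    ]
nose [0.49872748 0.01065413 0.0964    ]
[295.91567375 182.88850271] (294.9375, 182.3125)
(0.5, 0.0075) [295.88797109 188.28987024] [250.60376871 269.81896193]
(0.501, 0.0035) [296.88981581 188.882175  ] [258.61852649 274.55739999]
183  ; 184  ; 185  ; 186  ; 187  ; 188  ; 189  ; 190  ; 191  ; 192  ; 193  ; 194  ; 195  ; 196  ;
```

Two estimates of the TCP target agree within 1 mm: about (0.5008, 0.005). The nose is at crop (243,222), and the cover is clear of the plate.

Request:
carry_out(
  plan=[
    [[0, -0.2, 0.9], [0.3, 0, 0], 0],
    [[0, 0, 0], [0, 0, 0], 0],
  ],
)

```text
time: 10.45
position: [0.5017, 0.0047, 0.1721]
eef_rot: [0.71, -0.704, 0.001, -0.001]
contact_force: [-0.1, -0.1, -0.8]
finger_gap: 0.109
```

```bash
python3 -c "
from h import *
st()
plan([(.5008,.0052,.165,-89.5,0)],.05)"
```

```text
t 10.45 p [0.5017 0.0047 0.1721] yaw -89.56 z [ 0.002 -0.001 -1.   ] F [-0.1 -0.1 -0.8] T [-0.04  0.03 -0.  ] gap 0.109 j [ 0.32  0.2  -0.18  0.   -1.19 -0.32]
[[[-0.05,0.09,0.71],[-0.1,-0.0,-0.1],0]]
```

Request:
carry_out(
  plan=[
    [[0, 0.1, 0.6], [0, 0, 0], 0],
    [[0, 0, 0.6], [0, 0, 0], 0],
    [[0, 0, 0], [0, 0, 0], 0],
  ],
)

```text
time: 10.82
position: [0.5005, 0.0047, 0.159]
eef_rot: [0.71, -0.704, 0.001, -0.0]
contact_force: [-0.3, 1.0, -1.4]
finger_gap: 0.111
```

```bash
python3 -c "
from h import *
st()
plan([(.5008,.0052,.15,-89.5,0)],.05)"
```

```text
t 10.82 p [0.5005 0.0047 0.159 ] yaw -89.57 z [ 0.002 -0.    -1.   ] F [-0.3  1.  -1.4] T [0.25 0.06 0.01] gap 0.111 j [ 0.32  0.21 -0.2   0.   -1.15 -0.32]
[[[-0.05,-0.03,0.9],[-0.1,-0.0,-0.1],0]]
```

The nose is 7 mm below the plate top with almost no force, so it is in the hole. Continuing.

Request:
carry_out(
  plan=[
    [[-0.1, 0, 0.5], [0, 0, 0], 0],
    [[0, 0, 0.4], [0, 0, 0], 0],
    [[0, 0, 0], [0, 0, 0], 0],
  ],
)

```text
time: 11.2
position: [0.5006, 0.0058, 0.1494]
eef_rot: [0.71, -0.704, 0.001, -0.0]
contact_force: [-0.0, -0.1, -0.5]
finger_gap: 0.108
```

```bash
python3 -c "
from h import *
st()"
```

```text
t 11.2 p [0.5006 0.0058 0.1494] yaw -89.55 z [ 0.002 -0.001 -1.   ] F [-0.  -0.1 -0.5] T [ 0.05 -0.01  0.05] gap 0.108 j [ 0.33  0.22 -0.22  0.   -1.13 -0.32]
```

Request:
carry_out(
  plan=[
    [[0, 0, 0.6], [0, 0, 0], 0],
    [[0, 0, 0.6], [0, 0, 0], 0],
    [[0, 0, 0.5], [0, 0, 0], 0],
    [[0, 0, 0], [0, 0, 0], 0],
  ],
)

```text
time: 11.7
position: [0.5006, 0.0057, 0.1311]
eef_rot: [0.71, -0.704, 0.001, -0.0]
contact_force: [0.1, 0.1, -1.3]
finger_gap: 0.11
```

```bash
python3 -c "
from h import *
st()"
```

```text
t 11.7 p [0.5006 0.0057 0.1311] yaw -89.55 z [ 0.002 -0.001 -1.   ] F [ 0.1  0.1 -1.3] T [0.01 0.01 0.  ] gap 0.11 j [ 0.33  0.23 -0.25  0.   -1.09 -0.32]
```

Request:
carry_out(
  plan=[
    [[0, 0, 0.2], [0, 0, 0], 0],
    [[0, 0, 0.2], [0, 0, 0], 0],
    [[0, 0, 0.1], [0, 0, 0], 0],
  ],
)

```text
time: 12.08
position: [0.501, 0.0057, 0.1297]
eef_rot: [0.71, -0.704, 0.002, -0.001]
contact_force: [-2.1, 1.3, 2.4]
finger_gap: 0.113
```

```bash
python3 -c "
from h import *
st()"
```

```text
t 12.07 p [0.501  0.0057 0.1297] yaw -89.48 z [ 0.004 -0.001 -1.   ] F [-2.1  1.3  2.4] T [0.21 0.86 0.01] gap 0.113 j [ 0.33  0.23 -0.25  0.   -1.08 -0.32]
```

Request:
carry_out(
  plan=[
    [[0, 0.03, 0], [-0.1, 0, 8], 0],
    [[0, 0.03, 0], [0, 0, 8], 0],
    [[0, 0.03, 0], [0, 0, 8], 0],
  ],
)

```text
time: 12.45
position: [0.4986, 0.0065, 0.1298]
eef_rot: [-0.543, 0.84, 0.0, 0.0]
contact_force: [-0.7, 1.5, 0.4]
finger_gap: 0.11
```

```bash
python3 -c "
from h import *
st()"
```

```text
t 12.45 p [0.4986 0.0065 0.1298] yaw -114.21 z [ 0.  0. -1.] F [-0.7  1.5  0.4] T [0.46 0.31 0.05] gap 0.11 j [ 0.33  0.23 -0.26 -0.   -1.08 -0.75]
```

Request:
carry_out(
  plan=[
    [[0, -0.05, 0], [0, 0, 8], 0],
    [[0, 0, 0], [0, 0, 8], 0],
    [[0, 0, 0], [0, 0, 8], 0],
  ],
)

```text
time: 12.82
position: [0.498, 0.0077, 0.1298]
eef_rot: [-0.35, 0.937, 0.002, -0.0]
contact_force: [-0.4, 1.4, 0.3]
finger_gap: 0.107
```

```bash
python3 -c "
from h import *
st()"
```

```text
t 12.82 p [0.498  0.0077 0.1298] yaw -139.04 z [-0.001  0.003 -1.   ] F [-0.4  1.4  0.3] T [0.86 0.51 0.07] gap 0.107 j [ 0.33  0.23 -0.25 -0.   -1.08 -1.18]
```

Request:
carry_out(
  plan=[
    [[0, 0, 0], [0.1, 0, 8], 0],
    [[0, 0, 0], [0, 0, 8], 0],
    [[0, 0, 0], [0, 0, 8], 0],
  ],
)

```text
time: 13.2
position: [0.4977, 0.0097, 0.1298]
eef_rot: [-0.14, 0.99, 0.003, 0.0]
contact_force: [-0.8, 2.8, -0.1]
finger_gap: 0.105
```

```bash
python3 -c "
from h import *
st()"
```

```text
t 13.2 p [0.4977 0.0097 0.1298] yaw -163.87 z [-0.     0.006 -1.   ] F [-0.8  2.8 -0.1] T [1.03 0.21 0.05] gap 0.105 j [ 0.33  0.23 -0.25 -0.01 -1.08 -1.62]
```

Request:
carry_out(
  plan=[
    [[0, 0, 0], [0.2, 0, 5], 0],
    [[0, 0, 0], [0, 0, 4], 0],
    [[0, 0, 0], [0, 0, 0], 0],
  ],
)

```text
time: 13.58
position: [0.4977, 0.0114, 0.1298]
eef_rot: [-0.059, 0.998, 0.003, 0.001]
contact_force: [-0.5, 0.4, -0.9]
finger_gap: 0.107
```

```bash
python3 -c "
from h import *
st()"
```

```text
t 13.57 p [0.4977 0.0114 0.1298] yaw -173.2 z [ 0.001  0.006 -1.   ] F [-0.5  0.4 -0.9] T [0.04 0.15 0.04] gap 0.107 j [ 0.33  0.23 -0.26 -0.01 -1.08 -1.78]
```

Request:
carry_out(
  plan=[
    [[0, 0, 0], [0.3, 0, 4], 0],
    [[0, 0, 0], [0, 0, 3], 0],
    [[0, 0, 0], [0, 0, 0], 0],
  ],
)

```text
time: 13.95
position: [0.498, 0.0123, 0.1298]
eef_rot: [0.001, 1.0, 0.001, 0.001]
contact_force: [-0.1, 0.2, -0.6]
finger_gap: 0.105
```

```bash
python3 -c "
from h import *
st()"
```

```text
t 13.95 p [0.498  0.0123 0.1298] yaw 179.89 z [ 0.003  0.002 -1.   ] F [-0.1  0.2 -0.6] T [0.27 0.1  0.  ] gap 0.105 j [ 0.34  0.23 -0.26 -0.   -1.08 -1.91]
```

```bash
python3 -c "
from h import *
s=cam('side');S=s['img']
o=cv2.resize(S[150:220,260:345],None,fx=8,fy=8,interpolation=2)
cv2.imwrite('pics/c7.png',o[:,:,::-1])"
```

```text
(no output)
```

View pics/c7.png

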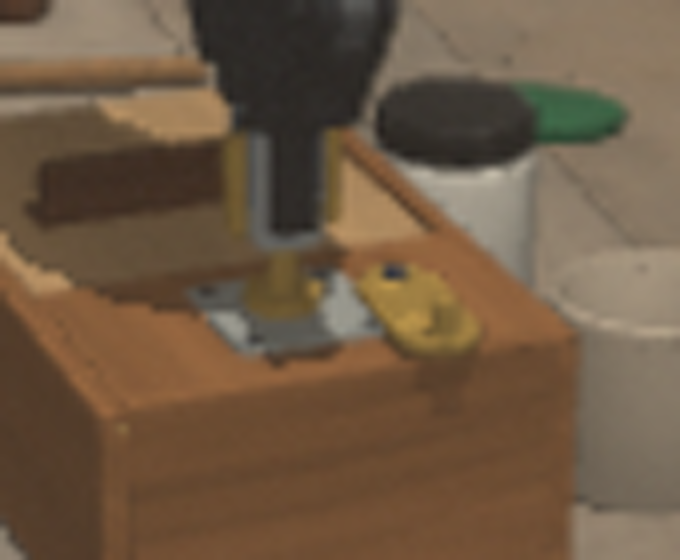

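The side view shows the key seated with its collar on the plate at (282,300), and the bow turned crosswise. I'll try a few more degrees to feel for the stop.

Request:
carry_out(
  plan=[
    [[0, 0, 0], [0, 0, 3], 0],
    [[0, 0, 0], [0, 0, 2], 0],
    [[0, 0, 0], [0, 0, 0], 0],
  ],
)

```text
time: 14.38
position: [0.4983, 0.0127, 0.1298]
eef_rot: [0.044, 0.999, 0.002, 0.002]
contact_force: [-0.4, 0.9, -1.2]
finger_gap: 0.107
```

```bash
python3 -c "
from h import *
st()"
```

```text
t 14.38 p [0.4983 0.0127 0.1298] yaw 174.99 z [ 0.004  0.003 -1.   ] F [-0.4  0.9 -1.2] T [ 0.56  0.01 -0.02] gap 0.107 j [ 0.34  0.23 -0.26 -0.   -1.08 -2.  ]
```

```bash
python3 -c "
from h import *
s=cam('side')
S=s['img']
E=lambda x,y:(260+(x+.5)/8-.5,150+(y+.5)/8-.5)
a=onz(s,*E(235,240),.106);b=onz(s,*E(332,221),.106);d=b-a;print(a,b,np.degrees(np.arctan2(d[1],d[0])),np.linalg.norm(d),(a+b)/2)
print('collar',onz(s,*E(282,297),.0845))
o=cv2.resize(S[164:200,275:315],None,fx=15,fy=15,interpolation=2)
cv2.imwrite('pics/c8.png',o[:,:,::-1])
"
```

```text
[0.4833986  0.01008996 0.106     ] [0.51536384 0.01350762 0.106     ] 6.10275612774846 0.03214742799731261 [0.49938122 0.01179879 0.106     ]
collar [0.49893079 0.01187372 0.0845    ]
```

View pics/c8.png

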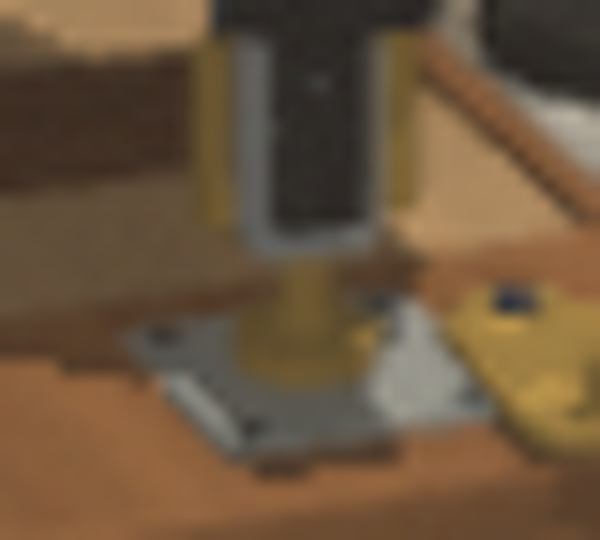

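The collar is on the plate, but about 3 mm too far to +y: the shaft can creep into the slot mouth. I'll ease it back toward -y.

Request:
carry_out(
  plan=[
    [[0, -0.2, 0], [0.2, 0.2, 0], 0],
    [[0, -0.15, 0], [0, 0, 0], 0],
    [[0, 0, 0], [0, 0, 0], 0],
  ],
)

```text
time: 14.8
position: [0.4985, 0.0118, 0.1299]
eef_rot: [0.043, 0.999, 0.003, 0.001]
contact_force: [-0.7, 1.2, -1.1]
finger_gap: 0.107
```

```bash
python3 -c "
from h import *
st()"
```

```text
t 14.8 p [0.4985 0.0118 0.1299] yaw 175.12 z [ 0.001  0.006 -1.   ] F [-0.7  1.2 -1.1] T [0.91 0.16 0.08] gap 0.107 j [ 0.34  0.23 -0.25 -0.01 -1.08 -1.99]
```

Request:
carry_out(
  plan=[
    [[0, -0.15, 0], [0.2, 0, -5], 0],
    [[0, -0.15, 0], [0, 0, -5], 0],
    [[0, -0.1, 0], [0, 0, -4], 0],
    [[0, 0, 0], [0, 0, 0], 0],
  ],
)

```text
time: 15.3
position: [0.498, 0.0078, 0.1298]
eef_rot: [-0.084, 0.996, 0.001, -0.0]
contact_force: [-0.5, 2.4, -0.4]
finger_gap: 0.108
```

```bash
python3 -c "
from h import *
st()
s=cam('side');S=s['img']
o=cv2.resize(S[164:200,275:315],None,fx=15,fy=15,interpolation=2)
cv2.imwrite('pics/c9.png',o[:,:,::-1])"
```

```text
t 15.3 p [0.498  0.0078 0.1298] yaw -170.36 z [-0.     0.002 -1.   ] F [-0.5  2.4 -0.4] T [1.17 0.14 0.06] gap 0.108 j [ 0.33  0.23 -0.26 -0.   -1.08 -1.73]
```

Request:
carry_out(
  plan=[
    [[0, 0, 0], [0, 0, 3], 0],
    [[0, 0, 0], [0, 0, 2], 0],
    [[0, 0, 0], [0, 0, 0], 0],
  ],
)

```text
time: 15.72
position: [0.4981, 0.0092, 0.1298]
eef_rot: [-0.037, 0.999, 0.002, 0.0]
contact_force: [-0.9, 2.9, -1.0]
finger_gap: 0.112
```

```bash
python3 -c "
from h import *
st()"
```

```text
t 15.72 p [0.4981 0.0092 0.1298] yaw -175.74 z [ 0.     0.004 -1.   ] F [-0.9  2.9 -1. ] T [1.16 0.19 0.02] gap 0.112 j [ 0.33  0.23 -0.25 -0.   -1.08 -1.82]
```

Request:
carry_out(
  plan=[
    [[0, -0.1, 0], [0, 0, -4], 0],
    [[0, 0, 0], [0, 0, 0], 0],
    [[0, 0, 0], [0, 0, 0], 15],
    [[0, 0, 0], [0, 0, 0], 40],
    [[0, 0, 0], [0, 0, 0], 40],
  ],
)

```text
time: 16.35
position: [0.4982, 0.0064, 0.1302]
eef_rot: [-0.072, 0.997, 0.0, -0.0]
contact_force: [-0.6, -0.4, -0.1]
finger_gap: 0.4
```

```bash
python3 -c "
from h import *
st()"
```

```text
t 16.35 p [0.4982 0.0064 0.1302] yaw -171.79 z [-0.     0.001 -1.   ] F [-0.6 -0.4 -0.1] T [-0.03 -0.02 -0.03] gap 0.4 j [ 0.33  0.23 -0.26 -0.   -1.08 -1.75]
```

Request:
carry_out(
  plan=[
    [[0, 0, -2.5], [0, 0, 0], 40],
    [[0, 0, -5.5], [0, 0, 0], 40],
    [[0, 3.0, -1.0], [0, 0, 4], 0],
    [[0, 3.8, 0], [0, 0, 4], 0],
    [[0, 0, 0], [0, 0, 0], 0],
  ],
)

```text
time: 16.98
position: [0.4912, 0.0741, 0.2234]
eef_rot: [0.002, 1.0, -0.0, -0.0]
contact_force: [-0.6, 0.6, -0.3]
finger_gap: -0.003
```

```bash
python3 -c "
from h import *
st()
plan([(.498,.074,.112,180,0)],.05)
s=cam('side');S=s['img']
o=cv2.resize(S[145:205,255:335],None,fx=9,fy=9,interpolation=2)
cv2.imwrite('pics/d1.png',o[:,:,::-1])"
```

```text
t 16.98 p [0.4912 0.0741 0.2234] yaw 179.75 z [-0.    -0.001 -1.   ] F [-0.6  0.6 -0.3] T [-0.13  0.02  0.02] gap -0.003 j [ 0.47  0.16 -0.09  0.   -1.31 -2.04]
[[[-0.2,0.0,3.7],[-0.0,-0.0,-0.1],0],[[-0.2,-0.0,3.7],[-0.0,-0.0,-0.1],0],[[-0.2,-0.0,3.7],[-0.0,-0.0,-0.1],0]]
```

View pics/d1.png

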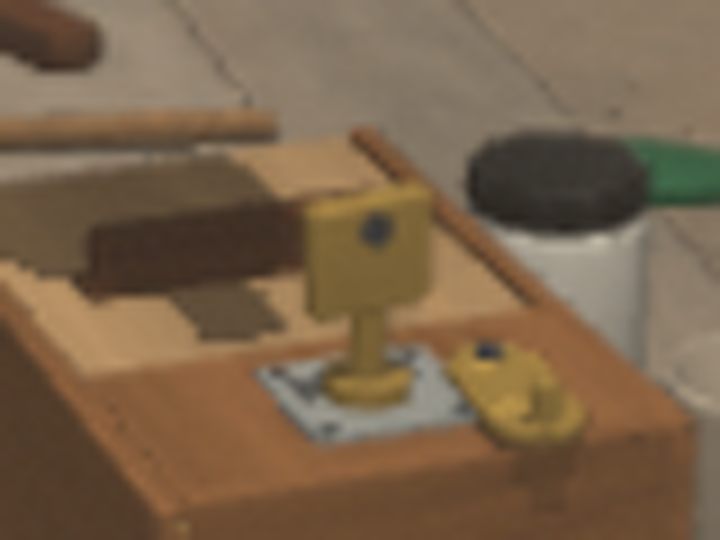

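The key stands upright with its collar on the plate at (368,385). The bow is turned crosswise and the cover is clear. That was my last picture, so now I push the lid.

Request:
carry_out(
  plan=[
    [[-0.2, 0, 3.7], [0, 0, 0], 0],
    [[-0.2, 0, 3.7], [0, 0, 0], 0],
    [[-0.2, 0, 3.5], [0, 0, 0], 0],
    [[0, 0, 0], [0, 0, 0], 0],
  ],
)

```text
time: 17.52
position: [0.4979, 0.0699, 0.1122]
eef_rot: [0.002, 1.0, -0.001, 0.0]
contact_force: [0.4, -0.6, 0.7]
finger_gap: -0.001
```

```bash
python3 -c "
from h import *
st()"
```

```text
t 17.52 p [0.4979 0.0699 0.1122] yaw 179.74 z [ 0.001 -0.003 -1.   ] F [ 0.4 -0.6  0.7] T [-0.05  0.03  0.  ] gap -0.001 j [ 0.45  0.26 -0.27  0.   -1.04 -2.03]
```

Request:
carry_out(
  plan=[
    [[0, 1.0, 0], [-0.1, 0, 0], 0],
    [[0, 1.0, 0], [0, 0, 0], 0],
    [[0, 1.0, 0], [0, 0, 0], 0],
    [[0, 1.0, 0], [0, 0, 0], 0],
  ],
)

```text
time: 18.02
position: [0.5, 0.1118, 0.1165]
eef_rot: [0.002, 1.0, -0.0, 0.003]
contact_force: [-1.2, -0.9, -0.9]
finger_gap: 0.0
```

```bash
python3 -c "
from h import *
st()"
```

```text
t 18.02 p [0.5    0.1118 0.1165] yaw 179.73 z [ 0.007 -0.    -1.   ] F [-1.2 -0.9 -0.9] T [-0.6   0.12  0.02] gap 0.0 j [ 0.53  0.27 -0.25  0.   -1.05 -2.11]
```

Request:
carry_out(
  plan=[
    [[0, 1.2, 0.4], [0, 0, 0], 0],
    [[0, 1.2, 0.15], [0, 0.2, 0], 0],
    [[0, 1.2, 0.15], [0, 0.2, 0], 0],
    [[0, 1.2, 0.1], [0, 0, 0], 0],
  ],
)

```text
time: 18.52
position: [0.5005, 0.1635, 0.1145]
eef_rot: [0.001, 1.0, -0.0, 0.002]
contact_force: [-4.1, -1.9, 6.4]
finger_gap: 0.006
```

```bash
python3 -c "
from h import *
st()"
```

```text
t 18.52 p [0.5005 0.1635 0.1145] yaw 179.93 z [ 0.004 -0.    -1.   ] F [-4.1 -1.9  6.4] T [-0.54  1.06  0.04] gap 0.006 j [ 0.62  0.3  -0.21  0.   -1.06 -2.19]
```

Request:
carry_out(
  plan=[
    [[0, 0, 0], [0, 0, 0], 0],
  ],
)

```text
time: 18.65
position: [0.5005, 0.165, 0.1147]
eef_rot: [-0.0, 1.0, 0.0, 0.002]
contact_force: [0.5, -0.2, 0.4]
finger_gap: 0.001
```

```bash
python3 -c "
from h import *
st()
s=cam('side')
for x in (.46,.535):
  for y in np.arange(.16,.21,.006): print(x,round(y,3),s['img'][tuple(np.round(proj(s,[x,y,.087])).astype(int)[::-1])],end=' ')
  print()
"
```

```text
t 18.65 p [0.5005 0.165  0.1147] yaw -180.0 z [ 0.005  0.001 -1.   ] F [ 0.5 -0.2  0.4] T [-0.01 -0.01 -0.01] gap 0.001 j [ 0.62  0.3  -0.21  0.   -1.06 -2.19]
0.46 0.16 [75 54 41] 0.46 0.166 [73 54 41] 0.46 0.172 [73 54 40] 0.46 0.178 [71 51 39] 0.46 0.184 [71 51 39] 0.46 0.19 [72 52 38] 0.46 0.196 [72 52 38] 0.46 0.202 [90 71 53] 0.46 0.208 [97 79 57] 
0.535 0.16 [83 58 43] 0.535 0.166 [70 50 38] 0.535 0.172 [70 51 38] 0.535 0.178 [72 52 38] 0.535 0.184 [72 52 38] 0.535 0.19 [79 56 42] 0.535 0.196 [84 62 46] 0.535 0.202 [131 102  73] 0.535 0.208 [131 102  73]
```

Request:
carry_out(
  plan=[
    [[0, 1.2, 0.3], [0, 0.2, 0], 0],
    [[0, 1.2, 0.1], [0, 0, 0], 0],
    [[0, 1.2, 0.1], [0, 0, 0], 0],
    [[0, 0.7, 0], [0, 0, 0], 0],
    [[0, 0, 0], [0, 0, 0], 0],
  ],
)

```text
time: 19.32
position: [0.5004, 0.2091, 0.1146]
eef_rot: [-0.0, 1.0, 0.0, 0.002]
contact_force: [-1.0, 0.4, 1.8]
finger_gap: -0.003
```

```bash
python3 -c "
from h import *
st()"
```

```text
t 19.32 p [0.5004 0.2091 0.1146] yaw -179.97 z [ 0.004  0.001 -1.   ] F [-1.   0.4  1.8] T [ 0.36  0.43 -0.03] gap -0.003 j [ 0.69  0.32 -0.17  0.   -1.07 -2.26]
```

Request:
carry_out(
  plan=[
    [[0, 0.5, 0.1], [0, 0, 0], 0],
    [[0, 0.5, 0], [0, 0, 0], 0],
    [[0, 0.4, 0], [0, 0, 0], 0],
  ],
)

```text
time: 19.7
position: [0.5003, 0.2216, 0.1145]
eef_rot: [0.0, 1.0, -0.001, 0.002]
contact_force: [1.1, -11.7, 3.3]
finger_gap: 0.003
```

```bash
python3 -c "
from h import *
st()"
```

```text
t 19.7 p [0.5003 0.2216 0.1145] yaw 180.0 z [ 0.003 -0.002 -1.   ] F [  1.1 -11.7   3.3] T [-3.91 -0.42  0.06] gap 0.003 j [ 0.71  0.33 -0.16  0.   -1.08 -2.28]
```

The lid is on its stop (−11.7 N). Backing off and parking, then a numeric check.

Request:
carry_out(
  plan=[
    [[0, -1.2, 0], [0, 0, 0], 0],
    [[0, 0, -5], [0, 0, 0], 0],
    [[0, 0, -5.5], [0, 0, 0], 0],
    [[2.5, 5, -1], [0, 0, 0], 0],
    [[2.5, 5, 0], [0, 0, 0], 0],
    [[3, 5, 0], [0, 0, 0], 0],
    [[3, 5, 0], [0, 0, 0], 0],
    [[3, 4, 0], [0, 0, 0], 0],
    [[0, 0, 0], [0, 0, 0], 0],
  ],
)

```text
time: 20.82
position: [0.359, 0.4541, 0.2287]
eef_rot: [0.004, 1.0, 0.002, 0.001]
contact_force: [0.9, -1.2, 0.5]
finger_gap: 0.0
```

```bash
python3 -c "
from h import *
st()
c=cam('top','end_top');s=cam('side','end_side')
T=c['img'];h=cv2.cvtColor(T,cv2.COLOR_RGB2HSV)
def comp(m,roi,n):
    z=np.zeros_like(m);u0,v0,u1,v1=roi;z[v0:v1,u0:u1]=m[v0:v1,u0:u1]
    N,l,stt,ce=cv2.connectedComponentsWithStats(z)
    for i in sorted(range(1,N),key=lambda i:-stt[i,4])[:3]: print(n,stt[i].tolist(),ce[i].round(1),onz(c,*ce[i],.096)[:2].round(4))
comp(cv2.inRange(h,(0,60,20),(20,255,95)),(165,175,300,240),'bar')
comp(cv2.inRange(h,(22,110,100),(35,255,255)),(265,175,315,240),'brass')
b=cv2.inRange(h,(105,150,80),(125,255,255));comp(b,(350,195,420,240),'blue')
# what changed at bystanders between start and now
T0=cv2.imread('pics/top0.png')[:,:,::-1]
d=(np.abs(T.astype(int)-T0).max(2)>40).astype(np.uint8)
N,l,stt,ce=cv2.connectedComponentsWithStats(d)
print([x[:5] for x in stt[1:].tolist() if x[4]>15])
"
```

```text
t 20.82 p [0.359  0.4541 0.2287] yaw 179.55 z [ 0.001  0.004 -1.   ] F [ 0.9 -1.2  0.5] T [-0.07  0.    0.02] gap 0.0 j [ 1.17  0.32  0.13 -0.   -1.37 -2.75]
bar [219, 183, 54, 36, 283] [254.9 188.6] [0.5478 0.0938]
bar [206, 192, 7, 35, 245] [209. 209.] [0.4957 0.217 ]
bar [219, 234, 81, 4, 151] [259.2 235.5] [0.4221 0.0829]
brass [295, 190, 8, 9, 37] [299.3 194.1] [ 0.5297 -0.0253]
brass [288, 189, 3, 9, 17] [288.8 192.9] [0.5337 0.0029]
blue [396, 209, 13, 6, 35] [402.  211.4] [ 0.4766 -0.2974]
[[232, 183, 42, 49, 1328], [177, 186, 2, 30, 39], [206, 191, 8, 36, 258], [293, 190, 10, 9, 37], [282, 199, 13, 15, 82], [367, 218, 11, 6, 28], [179, 225, 14, 8, 75], [194, 224, 15, 9, 73], [181, 234, 17, 2, 24], [0, 246, 134, 57, 4566], [0, 308, 85, 62, 2918], [267, 352, 10, 8, 37], [265, 357, 11, 17, 54], [310, 362, 7, 6, 22], [276, 364, 23, 14, 121], [304, 373, 25, 25, 180], [270, 381, 16, 13, 46], [0, 384, 24, 16, 206]]
```

```bash
python3 -c "
from h import *
c=cam('top');s=cam('side')
for n,k,z in(('top',c,.096),('side',s,.096),('side face',s,.087)):
  print(n,[(round(y*1000),int(k['img'][tuple(np.round(proj(k,[.51,y,z])).astype(int)[::-1])].sum())) for y in np.arange(.19,.26,.004)])
T0=dict(c);T0['img']=cv2.imread('pics/top0.png')
S0=dict(s);S0['img']=cv2.imread('pics/side0.png')
for n,k in(('top0',T0),('side0',S0)):
  print(n,[(round(y*1000),int(k['img'][tuple(np.round(proj(k,[.51,y,.096])).astype(int)[::-1])].sum())) for y in np.arange(.07,.14,.004)])
print('lid edge',[(round(y*1000),int(c['img'][tuple(np.round(proj(c,[.5,y,.078])).astype(int)[::-1])].sum())) for y in np.arange(.285,.345,.004)])
plan([(.50,.18,.2,180,0)])
"
```

```text
top [(190, 316), (194, 316), (198, 319), (202, 322), (206, 263), (210, 155), (214, 60), (218, 123), (222, 122), (226, 141), (230, 319), (234, 318), (238, 320), (242, 319), (246, 319), (250, 318), (254, 319), (258, 317)]
side [(190, 160), (194, 162), (198, 163), (202, 167), (206, 170), (210, 170), (214, 197), (218, 197), (222, 257), (226, 257), (230, 382), (234, 382), (238, 376), (242, 382), (246, 380), (250, 379), (254, 384), (258, 386)]
side face [(190, 312), (194, 312), (198, 176), (202, 176), (206, 157), (210, 157), (214, 167), (218, 167), (222, 162), (226, 162), (230, 171), (234, 171), (238, 200), (242, 204), (246, 281), (250, 282), (254, 385), (258, 379)]
top0 [(70, 318), (74, 318), (78, 317), (82, 319), (86, 319), (90, 325), (94, 325), (98, 103), (102, 79), (106, 128), (110, 120), (114, 303), (118, 324), (122, 322), (126, 322), (130, 321), (134, 321), (138, 321)]
side0 [(70, 180), (74, 161), (78, 159), (82, 169), (86, 159), (90, 157), (94, 173), (98, 173), (102, 198), (106, 198), (110, 264), (114, 264), (118, 381), (122, 381), (126, 378), (130, 378), (134, 379), (138, 378)]
lid edge [(285, 324), (289, 326), (293, 335), (297, 332), (301, 334), (305, 335), (309, 335), (313, 139), (317, 157), (321, 275), (325, 338), (329, 344), (333, 347), (337, 340), (341, 343)]
[[[-2.4,-4.5,0.5],[0.0,0.0,-0.1],0],[[-2.4,-4.5,0.5],[0.0,0.0,-0.1],0],[[-2.3,-4.5,0.5],[0.0,0.0,-0.1],0],[[-2.3,-4.5,0.5],[0.0,0.0,-0.1],0],[[-2.3,-4.5,0.5],[0.0,0.0,-0.1],0],[[-2.3,-4.5,0.5],[0.0,0.0,-0.1],0]]
```

Both views give a lid opening of about 113 mm, which is past 100 but short of the 125 mm stop. I'll push once more.

Request:
carry_out(
  plan=[
    [[-2.4, -4.5, 0.5], [0, 0, 0], 0],
    [[-2.4, -4.5, 0.5], [0, 0, 0], 0],
    [[-2.3, -4.5, 0.5], [0, 0, 0], 0],
    [[-2.3, -4.5, 0.5], [0, 0, 0], 0],
    [[-2.3, -4.5, 0.5], [0, 0, 0], 0],
    [[-2.3, -4.5, 0.5], [0, 0, 0], 0],
    [[0, 0, 0], [0, 0, 0], 0],
  ],
)

```text
time: 21.9
position: [0.5043, 0.1625, 0.1985]
eef_rot: [0.012, 1.0, 0.003, 0.003]
contact_force: [0.0, 0.4, -0.6]
finger_gap: 0.002
```

```bash
python3 -c "
from h import *
st()
plan([(.50,.178,.11,180,0)],.04)"
```

```text
t 21.9 p [0.5043 0.1625 0.1985] yaw 178.63 z [ 0.005  0.006 -1.   ] F [ 0.   0.4 -0.6] T [-0.04  0.02  0.01] gap 0.002 j [ 0.61  0.24 -0.06 -0.   -1.26 -2.2 ]
[[[0.2,0.5,3.0],[0.1,0.1,-0.5],0],[[0.2,0.5,3.0],[0.1,0.1,-0.5],0],[[0.2,0.5,3.0],[0.1,0.1,-0.5],0]]
```

Request:
carry_out(
  plan=[
    [[0.2, 0.5, 3.0], [0.1, 0.1, -0.5], 0],
    [[0.2, 0.5, 3.0], [0.1, 0.1, -0.5], 0],
    [[0, 0.5, 2.7], [0.1, 0.1, 0], 0],
    [[0, 0, 0], [0, 0, 0], 0],
  ],
)

```text
time: 22.4
position: [0.5022, 0.1756, 0.1113]
eef_rot: [0.006, 1.0, 0.002, 0.002]
contact_force: [-0.1, 0.1, 0.5]
finger_gap: -0.002
```

```bash
python3 -c "
from h import *
st()"
```

```text
t 22.4 p [0.5022 0.1756 0.1113] yaw 179.27 z [ 0.004  0.004 -1.   ] F [-0.1  0.1  0.5] T [-0.03  0.02  0.06] gap -0.002 j [ 0.63  0.31 -0.2  -0.   -1.05 -2.21]
```

Pushing in two stages, watching the force.

Request:
carry_out(
  plan=[
    [[0, 1.0, 0.1], [0.1, 0.1, 0], 0],
    [[0, 1.0, 0.1], [0, 0, 0], 0],
    [[0, 1.0, 0.1], [0, 0, 0], 0],
    [[0, 0, 0], [0, 0, 0], 0],
  ],
)

```text
time: 22.9
position: [0.5045, 0.2085, 0.1123]
eef_rot: [0.006, 1.0, 0.003, 0.004]
contact_force: [0.4, -0.7, 0.6]
finger_gap: 0.004
```

Request:
carry_out(
  plan=[
    [[0, 0.6, 0], [0, 0, 0], 0],
    [[0, 0.6, 0], [0, 0, 0], 0],
  ],
)

```text
time: 23.15
position: [0.5042, 0.2168, 0.1123]
eef_rot: [0.006, 1.0, -0.002, 0.003]
contact_force: [4.6, -21.8, 1.1]
finger_gap: 0.0
```

Request:
carry_out(
  plan=[
    [[0, 0.5, 0], [0, 0, 0], 0],
    [[0, 0.5, 0], [0, 0, 0], 0],
  ],
)

```text
time: 23.4
position: [0.5044, 0.2169, 0.1125]
eef_rot: [0.006, 1.0, -0.012, 0.001]
contact_force: [2.8, -15.7, 5.0]
finger_gap: -0.002
```

```bash
python3 -c "
from h import *
st()
s=cam('side')
print([(round(y*1000),int(s['img'][tuple(np.round(proj(s,[.47,y,.096])).astype(int)[::-1])].sum())) for y in np.arange(.19,.27,.004)])
"
```

```text
t 23.4 p [0.5044 0.2169 0.1125] yaw 179.3 z [ 0.002 -0.024 -1.   ] F [  2.8 -15.7   5. ] T [-5.78 -0.91  0.02] gap -0.002 j [ 0.7   0.34 -0.15  0.02 -1.09 -2.3 ]
[(190, 154), (194, 153), (198, 153), (202, 148), (206, 149), (210, 149), (214, 146), (218, 151), (222, 151), (226, 146), (230, 146), (234, 179), (238, 179), (242, 230), (246, 230), (250, 230), (254, 226), (258, 226), (262, 226), (266, 226), (270, 208)]
```

The lid is now on the hard stop (−22 N, no further motion). Retreating and checking.

Request:
carry_out(
  plan=[
    [[0, -0.8, 0], [-0.5, 0, 0], 0],
    [[0, -0.6, -0.3], [-0.5, 0, 0], 0],
    [[0, 0, -5.5], [0, 0, 0], 0],
    [[0, 0, -5.5], [0, 0, 0], 0],
    [[2.5, 5, -1], [0, 0, 0], 0],
    [[2.5, 5, 0], [0, 0, 0], 0],
    [[3, 5, 0], [0, 0, 0], 0],
    [[3, 5, 0], [0, 0, 0], 0],
    [[3, 4, 0], [0, 0, 0], 0],
    [[0, 0, 0], [0, 0, 0], 0],
  ],
)

```text
time: 24.7
position: [0.3628, 0.4553, 0.2429]
eef_rot: [0.007, 1.0, 0.005, 0.002]
contact_force: [0.2, -0.1, 0.8]
finger_gap: 0.002
```

```bash
python3 -c "
from h import *
st()
c=cam('top');s=cam('side')
for n,k in(('top',c),('side',s)):
  print(n,[(round(y*1000),int(k['img'][tuple(np.round(proj(k,[.51,y,.096])).astype(int)[::-1])].sum())) for y in np.arange(.20,.26,.004)])
print('lid edge',[(round(y*1000),int(c['img'][tuple(np.round(proj(c,[.5,y,.078])).astype(int)[::-1])].sum())) for y in np.arange(.305,.345,.004)])
S0=cv2.imread('pics/end_side.png')[:,:,::-1];d=np.abs(s['img'].astype(int)-S0).max(2)
print('key region change',(d[160:200,283:310]>30).sum())
h=cv2.cvtColor(s['img'],cv2.COLOR_RGB2HSV);m=cv2.inRange(h,(20,110,60),(35,255,255));m[:, :280]=0;m[:,304:]=0;m[:160]=0;m[200:]=0
N,l,q,ce=cv2.connectedComponentsWithStats(m);print(q[1:].tolist(),ce[1:].round(1).tolist())
low=np.argwhere(m)[:,::-1]
for v in range(160,200,3):
  u=np.where(m[v])[0];print(v,u.min() if len(u) else '-',u.max() if len(u) else '-',end='; ')
print(proj(s,[.5,.0085,.082]),proj(s,[.5,.0085,.138]))
"
```

```text
t 24.7 p [0.3628 0.4553 0.2429] yaw 179.17 z [ 0.004  0.01  -1.   ] F [ 0.2 -0.1  0.8] T [-0.14 -0.    0.01] gap 0.002 j [ 1.17  0.32  0.16 -0.   -1.4  -2.75]
top [(200, 318), (204, 317), (208, 319), (212, 319), (216, 317), (220, 161), (224, 56), (228, 110), (232, 124), (236, 124), (240, 189), (244, 319), (248, 318), (252, 319), (256, 318)]
side [(200, 159), (204, 162), (208, 162), (212, 165), (216, 165), (220, 173), (224, 178), (228, 222), (232, 223), (236, 305), (240, 308), (244, 308), (248, 377), (252, 377), (256, 378)]
lid edge [(305, 333), (309, 333), (313, 334), (317, 333), (321, 331), (325, 338), (329, 342), (333, 347), (337, 338), (341, 343)]
key region change 33
[[289, 166, 13, 15, 84], [300, 177, 2, 1, 2], [293, 180, 7, 10, 28], [291, 187, 1, 1, 1], [299, 186, 1, 2, 2]] [[295.0, 172.2], [300.5, 177.0], [295.4, 185.7], [291.0, 187.0], [299.0, 186.5]]
160 - -; 163 - -; 166 296 300; 169 289 301; 172 289 301; 175 289 298; 178 290 296; 181 296 296; 184 294 295; 187 291 299; 190 - -; 193 - -; 196 - -; 199 - -; [295.73650165 188.12718968] [295.8588218  166.20391176]
```

Lid ~125 mm, key upright and seated (bow and collar columns both about 295, as predicted). Handing in.

```bash
python3 -c "
from h import *
print(r.finish_job())"
```

```text
the job is handed in; nothing more can be done
None
```

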